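# Score the panel's seam and pack up the carving tools

## Task

Lift the lid of the tool case until it rests open on its stop and let go of it, take out the scriber, and draw its point slowly and steadily along the panel's L-shaped seam, keeping the point down on the seam, from the end by the brass stud round the corner to the other end, without scratching the face beside the seam. Then lay the scriber back in the case, lay in every chisel left on the bench as well (there are two to four; set them down, don't drop or throw them), and close the lid fully over them. Leave the jar, the offcut and the mallet where they are.

Things in the scene. Friction and masses are not known exactly. Their poses are not given: they have to be found in the camera images.
- case: Fixed plywood tool case, an open-topped box 200 mm (its x) by 290 mm (its y) by 62 mm high, walls and floor 6 mm; origin: centre of its underside on the bench; x points from its front (knob side, nearer the robot) to the hinge side, z up. Lined inside with grey cloth.
- lid (a joint): Angle of the case's lid: 0 closed, growing as it opens upward and away from the robot; it rests by its own weight on its stop at 1.85 rad (past upright). Below upright it falls shut, slowed a little. The lid is a plywood board 200 x 290 x 8 mm lying on the case's rim, hinged along the case's y axis.
- lid_handle (a point): Grip point on the axis of the dark wooden knob on the lid: a round head 28 mm across and 16 mm tall (from 27 to 43 mm above the lid's upper face) on a 12 mm neck. The point is 35 mm above the lid's upper face and 30 mm from the lid's front edge; it moves with the lid. Its z axis is normal to the lid (up when closed), its y axis lies along the hinge.
- lid_hinge (a point): Middle of the lid's hinge line, on the lid's underside at the case's rear rim, 62 mm above the bench; y axis along the hinge. From here the knob's grip point is 170 mm towards the front and 43 mm above when closed.
- scriber: Loose scriber that lies on the floor of the closed case, point roughly towards the robot: a square wooden handle 16 x 16 x 75 mm (from x = -70 to +5 mm), then a brass ferrule and a round tapered steel point to x = +70 mm, on the handle's centre line. Origin: middle of its length on its underside; x towards the point, z up. 50 g.
- scriber_tip (a point): The end of the scriber's point: 70 mm ahead of the scriber's origin and 8 mm above its underside.
- panel: Fixed wooden carving panel 220 x 220 x 20 mm lying on the bench; origin: centre of its underside; z up; face at z = 20 mm. A dark L-shaped seam 6 mm wide, flush with the face, runs from x = 60, y = -60 mm to the corner x = y = -60 mm, then to x = -60, y = 60 mm. A flat brass stud marks the start, 25 mm beyond the end. A carved rosette, 4 mm proud, 80 mm across, is at x = y = 25 mm.
- jar: White jar with a red cap, 66 mm across and 80 mm tall; stands by, not to be disturbed. Origin: centre of its underside.
- offcut: Wooden offcut 60 x 110 x 45 mm; lies by, not to be disturbed. Origin: centre of its underside.
- mallet: Carver's round mallet lying on its side, head 76 mm across and 110 mm long, handle 120 mm; not to be disturbed. Origin: under the joint of head and handle.
- chisel0: Loose carving chisel, 140 mm long, lying on the bench (may be absent): square wooden handle 18 x 18 x 85 mm (from x = -70 to +15 mm), then a steel blade 14 mm wide and 4 mm thick to x = +70 mm, 9 mm above its underside. Origin: middle of its length on its underside; x towards the blade, z up. 60 g.
- chisel1: Loose carving chisel, 140 mm long, lying on the bench (may be absent): square wooden handle 18 x 18 x 85 mm (from x = -70 to +15 mm), then a steel blade 8 mm wide and 4 mm thick to x = +70 mm, 9 mm above its underside. Origin: middle of its length on its underside; x towards the blade, z up. 60 g.
- chisel2: Loose carving chisel, 140 mm long, lying on the bench (may be absent): square wooden handle 18 x 18 x 85 mm (from x = -70 to +15 mm), then a steel blade 11 mm wide and 4 mm thick to x = +70 mm, 9 mm above its underside. Origin: middle of its length on its underside; x towards the blade, z up. 60 g.
- chisel3: Loose carving chisel, 140 mm long, lying on the bench (may be absent): square wooden handle 18 x 18 x 85 mm (from x = -70 to +15 mm), then a steel blade 6 mm wide and 4 mm thick to x = +70 mm, 9 mm above its underside. Origin: middle of its length on its underside; x towards the blade, z up. 60 g.
- seam_0 (a point): Point in the middle of the seam on the panel's face, at the seam's start, by the brass stud; axes as the panel's.
- seam_1 (a point): Point in the middle of the seam on the panel's face, 40 mm along the seam; axes as the panel's.
- seam_2 (a point): Point in the middle of the seam on the panel's face, 80 mm along the seam; axes as the panel's.
- seam_3 (a point): Point in the middle of the seam on the panel's face, at the seam's corner; axes as the panel's.
- seam_4 (a point): Point in the middle of the seam on the panel's face, 40 mm past the corner; axes as the panel's.
- seam_5 (a point): Point in the middle of the seam on the panel's face, 80 mm past the corner; axes as the panel's.
- seam_6 (a point): Point in the middle of the seam on the panel's face, at the seam's far end; axes as the panel's.
Mind the look-alikes: they are no part of the job. What is shaped like the chisel2 but turquoise is not meant.

How it is judged:
On the way, in this order (a step that is already met when the one before it is completed fails the run):
1. the case lid is lifted open and rests on its stop, let go (value of joint lid above 1.78 rad and velocity of joint lid between -0.1 and 0.1 rad/s and distance between the grasp point and lid_handle above 0.04 m), for 0.3 s.
2. the scriber's point is on the panel at the seam's start, by the brass stud (8 mm sideways, 4 mm in height), moving slower than 0.1 m/s (horizontal distance between scriber_tip and seam_0 below 0.008 m and z of scriber_tip in the frame of panel between 0.014 and 0.024 m and linear speed of scriber below 0.1 m/s), for 0.06 s.
3. the scriber's point is on the panel 40 mm along the seam (8 mm sideways, 4 mm in height), moving slower than 0.1 m/s (horizontal distance between scriber_tip and seam_1 below 0.008 m and z of scriber_tip in the frame of panel between 0.014 and 0.024 m and linear speed of scriber below 0.1 m/s), for 0.06 s.
4. the scriber's point is on the panel 80 mm along the seam (8 mm sideways, 4 mm in height), moving slower than 0.1 m/s (horizontal distance between scriber_tip and seam_2 below 0.008 m and z of scriber_tip in the frame of panel between 0.014 and 0.024 m and linear speed of scriber below 0.1 m/s), for 0.06 s.
5. the scriber's point is on the panel at the seam's corner (8 mm sideways, 4 mm in height), moving slower than 0.1 m/s (horizontal distance between scriber_tip and seam_3 below 0.008 m and z of scriber_tip in the frame of panel between 0.014 and 0.024 m and linear speed of scriber below 0.1 m/s), for 0.06 s.
6. the scriber's point is on the panel 40 mm past the corner (8 mm sideways, 4 mm in height), moving slower than 0.1 m/s (horizontal distance between scriber_tip and seam_4 below 0.008 m and z of scriber_tip in the frame of panel between 0.014 and 0.024 m and linear speed of scriber below 0.1 m/s), for 0.06 s.
7. the scriber's point is on the panel 80 mm past the corner (8 mm sideways, 4 mm in height), moving slower than 0.1 m/s (horizontal distance between scriber_tip and seam_5 below 0.008 m and z of scriber_tip in the frame of panel between 0.014 and 0.024 m and linear speed of scriber below 0.1 m/s), for 0.06 s.
8. the scriber's point is on the panel at the seam's far end (8 mm sideways, 4 mm in height), moving slower than 0.1 m/s (horizontal distance between scriber_tip and seam_6 below 0.008 m and z of scriber_tip in the frame of panel between 0.014 and 0.024 m and linear speed of scriber below 0.1 m/s), for 0.06 s.
At the end, for the whole second after the job is handed in: The scriber and every chisel present lie at rest inside the case, and the lid is shut (within 0.06 rad) (x of chisel0 in the frame of case between -0.095 and 0.095 m and y of chisel0 in the frame of case between -0.14 and 0.14 m and z of chisel0 in the frame of case between 0 and 0.055 m and linear speed of each of chisel0, chisel1, chisel2, chisel3, scriber below 0.03 m/s and x of chisel1 in the frame of case between -0.095 and 0.095 m and y of chisel1 in the frame of case between -0.14 and 0.14 m and z of chisel1 in the frame of case between 0 and 0.055 m and x of chisel2 in the frame of case between -0.095 and 0.095 m and y of chisel2 in the frame of case between -0.14 and 0.14 m and z of chisel2 in the frame of case between 0 and 0.055 m and x of chisel3 in the frame of case between -0.095 and 0.095 m and y of chisel3 in the frame of case between -0.14 and 0.14 m and z of chisel3 in the frame of case between 0 and 0.055 m and x of scriber in the frame of case between -0.095 and 0.095 m and y of scriber in the frame of case between -0.14 and 0.14 m and z of scriber in the frame of case between 0 and 0.055 m and value of joint lid below 0.06 rad); the robot touches nothing.
It fails at once if the scriber's point scratches the panel's face more than 13 mm away from the seam (z of scriber_tip in the frame of panel between 0.01 and 0.022 m and (x of scriber_tip in the frame of panel between -0.105 and 0.105 m and y of scriber_tip in the frame of panel between -0.105 and 0.105 m) and not (x of scriber_tip in the frame of panel between -0.073 and 0.073 m and y of scriber_tip in the frame of panel between -0.073 and -0.047 m) and not (x of scriber_tip in the frame of panel between -0.073 and -0.047 m and y of scriber_tip in the frame of panel between -0.073 and 0.073 m)).
It fails at once if a chisel or the scriber is dropped or thrown into the case (faster than 1.3 m/s inside it) ((x of chisel0 in the frame of case between -0.095 and 0.095 m and y of chisel0 in the frame of case between -0.14 and 0.14 m and z of chisel0 in the frame of case between 0 and 0.055 m and linear speed of chisel0 above 1.3 m/s) or (x of chisel1 in the frame of case between -0.095 and 0.095 m and y of chisel1 in the frame of case between -0.14 and 0.14 m and z of chisel1 in the frame of case between 0 and 0.055 m and linear speed of chisel1 above 1.3 m/s) or (x of chisel2 in the frame of case between -0.095 and 0.095 m and y of chisel2 in the frame of case between -0.14 and 0.14 m and z of chisel2 in the frame of case between 0 and 0.055 m and linear speed of chisel2 above 1.3 m/s) or (x of chisel3 in the frame of case between -0.095 and 0.095 m and y of chisel3 in the frame of case between -0.14 and 0.14 m and z of chisel3 in the frame of case between 0 and 0.055 m and linear speed of chisel3 above 1.3 m/s) or (x of scriber in the frame of case between -0.095 and 0.095 m and y of scriber in the frame of case between -0.14 and 0.14 m and z of scriber in the frame of case between 0 and 0.055 m and linear speed of scriber above 1.3 m/s)).
It fails at once if the jar, the wooden offcut or the mallet is pushed more than 40 mm away (distance of any of jar, offcut, mallet from where it was at the start of the episode above 0.04 m).
Of chisel0, chisel1, chisel2, chisel3 only 2 to 4 are there at a start; the rules pass over those that are not, and their reading is None.
At some moment in a run one of chisel0, chisel1, chisel2, chisel3 may be knocked a few centimetres aside while the robot is not near it.
It also fails if it takes over 210 s, if anything falls off the work surface, if the arm or the gripper's body presses on something with over 40 N, if the wrist force passes 120 N, or if a joint passes its speed limit or range.

## Robot

A 7-joint arm with a two-finger parallel gripper is mounted at the origin on the work surface. World frame = base frame: x ahead of the robot, y to its left, z up, the work surface at z = 0. Lengths are in m, angles in rad, forces in N, time in s.
With the tool pointing down it reaches from about 0.425 to 0.95 m from the base axis. Payload 16.7 kg.
Tool frame: the origin (TCP) lies between the finger pads; the fingertips stand 11 mm ahead of it and the grasp point (between the pads) lies 8 mm behind it (finger_overhang is the distance from the TCP to the fingertips, in m); z points along the fingers, y is the line along which they close (so a half turn about z gives the same grasp; the last joint's range is limited). The gripper opens to 94 mm and grips with 3 to 60 N. Pads are 16 mm wide; open, the fingers measure 119 mm over their backs; the gripper's body (75 mm by 177 mm) begins 78 mm behind the grasp point.
Start: joints at [-1.464, 0.426, 0.074, 1.606, -0.034, 1.111, -0.067], TCP at [0.171, 0.653, 0.185] pointing down, gripper open.
Joint ranges: [-2.85, 2.85], [-0.5, 2.14], [-1.23, 1.37], [0.21, 2.46], [-1.02, 4.16], [0.16, 2.05], [-2.73, 2.73]. Speed limits (rad/s): [1.89, 1.89, 2.39, 2.39, 3.01, 3.01, 3.01].

## Interface

Orientations are given as [roll, pitch, yaw] about the fixed x, y, z axes, in that order (R = Rz(yaw) Ry(pitch) Rx(roll)).
In Python, from rig import * gives the robot as it stands.
- The arm moves only by the tool step_arm, never from a script. Its argument "increments" is text: rows parted by semicolons, each of 7 numbers parted by spaces: the turn, a rotation vector about the tool's x, y, z each as a share of 120 degrees, from -1 to 1, then the shift along the tool's x, y, z each as a share of 0.25 m, from -1 to 1, then the opening, from 0 (shut) to 1 (fully open). In form: ax ay az x y z fingers; .... A call has exactly 8 rows; each row is the pose to reach, as a shift and turn from the pose commanded when the call began, along the tool's axes at that moment; what a row does not reach only later rows make up. A row lasts 1/8 s, in which the tool goes at most 62.5 mm and 10.7 degrees, less where a joint would pass 70% of its speed; a pose out of reach is approached as far as the arm can. A call with a number of a shift or a turn outside -1 to 1 is refused whole. A call with a gripper value outside its range is refused whole. The fingers move at their own pace and stop on an object; the grip force is fixed at half the most. Time passes only in rows, so rows that repeat a pose let the fingers close, or fill a call up. It gives the time, the measured TCP pose, the force, the opening and the grip force at its end, in the units of the state.
- get_obs(): the state, without advancing time (a new reading comes with each control period).
- capture(name): name is "side" or "top" or "wrist"; returns a dict with "img" (384x512x3 uint8, red, green, blue), "fx", "fy", "cx", "cy" (pixels), "R" (3x3) and "t" (3): a world point X has camera coordinates R X + t; the wrist camera has in their place "T_tool_cam" (4x4, takes a point from camera to tool coordinates, whose origin is the TCP and whose axes are the flange's). Camera axes: x right, y down, z forward; pixel columns grow to the right and rows downward; lengths in m; the calibration is good to about 2 mm. A picture is of the moment at which its call begins: read the wrist's pose just before it. There is no depth.
- hand_in(): hands the job in; it is judged then, once.
The state is a dict: "time": time; "qpos": joint angles; "dq": joint speeds; "effort": joint torques, N m; "eef_pos": TCP position; "ee_rot": TCP orientation; "wrist_force": force on the tool from outside, world axes, zero at the start; "ft_torque": the same for the moment, N m; "opening": finger opening in m; "grip_force": force on a finger pad.
Only numpy, scipy, OpenCV 4.12 (cv2) and the standard library are available. Lean on these libraries where they do the work, as an engineer would, in place of code of your own. Each camera call takes 0.05 s, during which the arm holds its last target. There are 200 camera calls.

## Working session

There is one attempt and no reset: what is moved stays moved. The work goes in short steps, Python scripts to look and compute and a tool call to move; the robot and the scene stay as the last step left them, time stands still between calls to the robot, and variables do not carry over. Pictures are saved under pics/ and viewed, at most 14 in all, crops included, and the job is handed in when it is done.

Besides the shell and the picture viewer there is one more tool, called after ">>>" by a JSON object that holds its "fn" and its "kwargs", one argument or row to a line. step_arm: Moves the arm, as the interface text tells. Its arguments: {"type":"object","properties":{"increments":{"type":"string"}},"required":["increments"]}

```bash
ls; mkdir -p pics
python3 - <<'E'
from rig import *
import cv2,json
o=get_obs();print({k:(v if not hasattr(v,'tolist') else v.tolist()) for k,v in o.items()})
for n in("side","top"):
    c=capture(n);cv2.imwrite(f"pics/{n}0.png",cv2.resize(c["img"][:,:,::-1],(800,600),interpolation=cv2.INTER_CUBIC))
    print(n,{k:(v.tolist() if hasattr(v,'tolist') else v) for k,v in c.items() if k!="img"})
E
```

```text
pics
{'time': 0.0, 'qpos': [-1.4645302965085534, 0.42670273506673434, 0.07386626741908249, 1.6066157687530047, -0.03408750168325427, 1.1107698827673114, -0.06706086618068396], 'dq': [0.00031146821022104854, 0.00023120480461271038, 0.0005605727102817906, 0.0005157428748571753, 0.0008242104609552611, -0.0013220628508537006, 0.002120050595661843], 'effort': [-0.0015319806334446184, -93.58192205429077, 3.666006624698639, -45.4187285900116, -0.048884572461247444, 0.020190520444884896, 9.380625897392747e-05], 'eef_pos': [0.1706958775831277, 0.6525877785575391, 0.18439174277648018], 'ee_rot': [-3.140361192156158, 0.00010696809300880794, 2.8858254463440103], 'wrist_force': [0.7964321480199632, 0.08930898773111412, 0.6617482587334484], 'ft_torque': [0.003771967162522814, 0.05622934658572366, -0.05739859308040864], 'grip_force': 0.0, 'opening': 0.09393106061370245}
side {'fx': 435.28886636395566, 'fy': 435.28886636395566, 'cx': 253.26087043321988, 'cy': 193.59299486193748, 'R': [[0.9979886533780022, -0.06084114500420089, 0.017804572540216446], [-0.033617128500906014, -0.746046832408777, -0.6650443688387897], [0.05374510582476883, 0.663108195491059, -0.7465915782223076]], 't': [-0.48551471116285877, 0.03411618571784046, 1.2829046362618561]}
top {'fx': 498.643808795163, 'fy': 498.643808795163, 'cx': 256.620112496288, 'cy': 200.30835824954332, 'R': [[-0.0016835423542761261, -0.9998813251057039, -0.015313438216251272], [-0.9961291260631434, 0.00302267028729264, -0.08785002944229534], [0.08788589132402992, 0.015106262581985818, -0.9960159993378545]], 't': [-0.03301453461762511, 0.49910298027658884, 1.4992824489118224]}
```

View pics/side0.png

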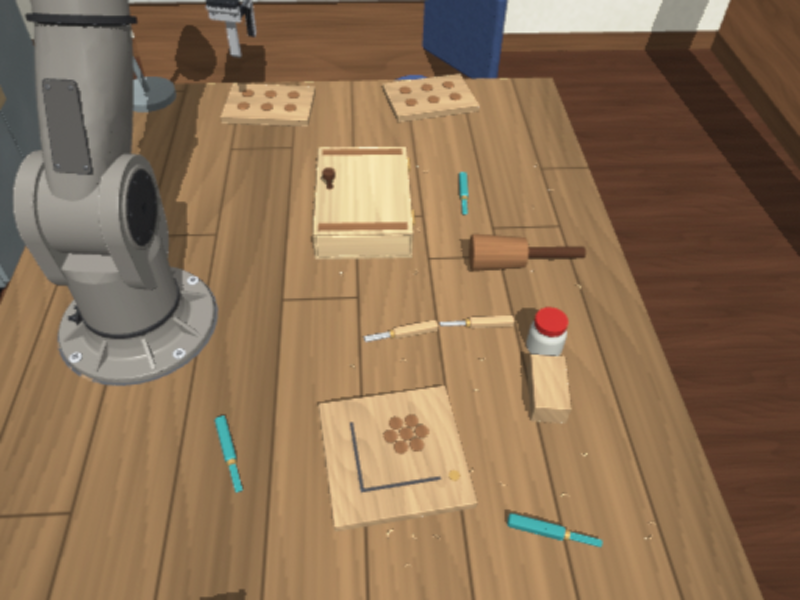

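View pics/top0.png

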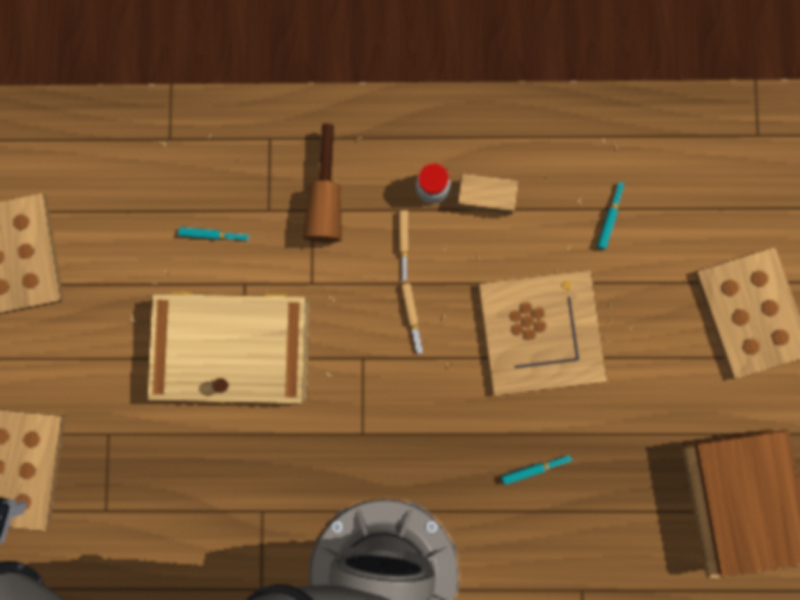

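Side view: case with closed lid (365,200), knob (328,175), panel (397,455) with the seam from the stud (453,475) to the corner (363,490) to the far end (352,422). Two wooden-handled chisels lie end to end (400,330) and (478,322). Top view: knob (220,385), chisels (403,240) and (412,318), seam (570,297)→(578,358)→(515,366).

Candidates for chisels: wooden (403,235) and (412,318) in the top view, which fit the description. Turquoise ones at (212,235), (611,216) and (537,470) are look-alikes, to be ignored.

```bash
cat > h.py <<'E'
from rig import *
import numpy as np, cv2
from scipy.spatial.transform import Rotation as Ro
from scipy.optimize import least_squares
S=0.64
def cam(n):
    if n=="wrist":
        o=get_obs(); c=capture(n)
        T=np.eye(4);T[:3,:3]=Ro.from_euler('xyz',o["ee_rot"]).as_matrix();T[:3,3]=o["eef_pos"]
        W=np.linalg.inv(T@np.array(c["T_tool_cam"]));c["R"],c["t"]=W[:3,:3],W[:3,3]
    else: c=capture(n)
    c["R"]=np.array(c["R"]);c["t"]=np.array(c["t"]);return c
def proj(c,X):
    p=np.atleast_2d(X)@c["R"].T+c["t"]
    return np.c_[c["fx"]*p[:,0]/p[:,2]+c["cx"],c["fy"]*p[:,1]/p[:,2]+c["cy"]]
def ray(c,uv):
    d=c["R"].T@np.array([(uv[0]-c["cx"])/c["fx"],(uv[1]-c["cy"])/c["fy"],1.]);return -c["R"].T@c["t"],d/np.linalg.norm(d)
def onz(c,uv,z):
    o,d=ray(c,uv);return o+d*(z-o[2])/d[2]
def tri(*cu):
    A=0;b=0
    for c,u in cu:
        o,d=ray(c,u);P=np.eye(3)-np.outer(d,d);A=A+P;b=b+P@o
    return np.linalg.solve(A,b)
def fit(obs,z0=0,x0=(0.6,0,0),free=False):
    # obs: (cam,uv,local xyz); returns x,y,yaw(,z)
    def f(p):
        R=Ro.from_euler('z',p[2]).as_matrix();t=[p[0],p[1],p[3] if free else z0]
        return np.concatenate([proj(c,R@np.array(l)+t)[0]-u for c,u,l in obs])
    r=least_squares(f,list(x0)+([z0] if free else []),loss='soft_l1');return r.x,np.abs(r.fun).max()
def save(c,name,box=None,k=None):
    im=c["img"][:,:,::-1]
    if box: im=im[box[1]:box[3],box[0]:box[2]]
    k=k or min(800/im.shape[1],600/im.shape[0])
    cv2.imwrite("pics/"+name+".png",cv2.resize(im,None,fx=k,fy=k,interpolation=cv2.INTER_CUBIC));print(name,"scale",k)
def state():
    o=get_obs();print("t",round(o["time"],2),np.round(o["eef_pos"],4),np.round(o["ee_rot"],4),"F",np.round(o["wrist_force"],1),"op",round(o["opening"],4),"g",round(o["grip_force"],1));return o
def plan(p,rpy):
    # shares for reaching pose p,rpy from the present measured pose
    o=get_obs();R=Ro.from_euler('xyz',o["ee_rot"]);Rt=Ro.from_euler('xyz',rpy)
    rv=(R.inv()*Rt).as_rotvec()/np.deg2rad(120);d=R.inv().apply(np.array(p)-o["eef_pos"])/.25
    print("plan",np.round(rv,4),np.round(d,4))
E
python3 - <<'E'
from h import *
t=cam("top");s=cam("side")
a=lambda u,v:np.array([u*S,v*S])
pts={"knob":((220,385),(328,172)),"stud":((566,286),(454,475)),"seam0":((570,297),(440,478)),"seam3":((578,358),(363,490)),"seam6":((515,366),(352,422)),
"chA_butt":((403,210),(514,321)),"chA_tip":((405,280),(441,324)),"chB_butt":((406,284),(437,325)),"chB_tip":((419,352),(366,339)),"lidNR":((302,403),(314,235)),"lidFR":((306,297),(412,231)),"lidFL":((152,294),(406,148)),"lidNL":((149,400),(319,148)),
"jar":((433,178),(551,320)),"malletjoint":((324,180),(528,251))}
for n,(p,q) in pts.items(): print(n,np.round(tri((t,a(*p)),(s,a(*q))),3))
z=70/1000
o=[]
for k,l in(("lidNR",(-.1,-.145,.07)),("lidFR",(.1,-.145,.07)),("lidFL",(.1,.145,.07)),("lidNL",(-.1,.145,.07))):
    o+=[(t,a(*pts[k][0]),l),(s,a(*pts[k][1]),l)]
print("case",fit(o))
o=[]
for k,l in(("seam0",(.06,-.06,.02)),("seam3",(-.06,-.06,.02)),("seam6",(-.06,.06,.02)),("stud",(.085,-.06,.02))):
    o+=[(t,a(*pts[k][0]),l),(s,a(*pts[k][1]),l)]
print("panel",fit(o,x0=(.6,-.3,0)))
E
```

```text
knob [0.361 0.296 0.11 ]
stud [ 0.553 -0.357  0.019]
seam0 [ 0.531 -0.363  0.023]
seam3 [ 0.412 -0.377  0.022]
seam6 [ 0.397 -0.255  0.021]
chA_butt [ 0.708 -0.038  0.006]
chA_tip [ 0.567 -0.042  0.009]
chB_butt [ 0.559 -0.044  0.009]
chB_tip [ 0.425 -0.069  0.006]
lidNR [0.329 0.152 0.066]
lidFR [0.526 0.144 0.076]
lidFL [0.535 0.442 0.061]
lidNL [0.335 0.44  0.067]
jar [ 0.754 -0.097  0.075]
malletjoint [0.76  0.116 0.039]
case (array([ 0.43034658,  0.29307136, -0.02029561]), np.float64(1.516747162844723))
panel (array([ 0.46402007, -0.30862379,  0.11677393]), np.float64(1.4029966964733092))
```

Run:
```python
from h import *
state();plan((.265,.475,.2),(np.pi,0,3.0))
```

```text
t 0.2 [0.1707 0.6528 0.1846] [-3.1408  0.      2.8858] F [0.4 0.3 0.7] op 0.0938 g 0.0
plan [-0.0004  0.     -0.0545] [-0.5447 -0.5926 -0.0609]
```

>>> {"fn": "step_arm", "kwargs": {
  "increments": "0 0 -0.007 -0.07 -0.074 -0.008 1; 0 0 -0.014 -0.14 -0.148 -0.016 1; 0 0 -0.02 -0.2 -0.222 -0.024 1; 0 0 -0.027 -0.27 -0.296 -0.032 1; 0 0 -0.034 -0.34 -0.37 -0.04 1; 0 0 -0.041 -0.41 -0.445 -0.048 1; 0 0 -0.048 -0.48 -0.52 -0.056 1; 0 0 -0.054 -0.545 -0.593 -0.061 1"
}}

```text
time: 1.2
eef_pos: [0.2655, 0.4742, 0.2004]
ee_rot: [-3.142, 0.0, 2.999]
wrist_force: [-0.7, -0.1, 0.6]
opening: 0.0938
grip_force: 0.0
```

Run:
```python
from h import *
state();plan((.36,.295,.2),(np.pi,0,np.pi-.02))
```

```text
t 1.2 [0.2655 0.4742 0.2004] [-3.1416  0.      2.999 ] F [-0.7 -0.1  0.6] op 0.0938 g 0.0
plan [-0.     -0.     -0.0585] [-0.4759 -0.6559  0.0016]
```

>>> {"fn": "step_arm", "kwargs": {
  "increments": "0 0 -0.01 -0.06 -0.08 0 1; 0 0 -0.02 -0.12 -0.16 0 1; 0 0 -0.03 -0.18 -0.25 0 1; 0 0 -0.04 -0.24 -0.33 0 1; 0 0 -0.045 -0.31 -0.42 0 1; 0 0 -0.05 -0.37 -0.5 0 1; 0 0 -0.055 -0.43 -0.59 0 1; 0 0 -0.058 -0.476 -0.656 0 1"
}}

```text
time: 2.2
eef_pos: [0.3599, 0.2947, 0.2003]
ee_rot: [-3.142, -0.0, 3.12]
wrist_force: [-1.1, 0.1, 0.5]
opening: 0.0941
grip_force: 0.0
```

Run:
```python
from h import *
state();c=cam("wrist");save(c,"w1")
k=(.36,.2945,.113)
print("knob top centre should be", proj(c,k)[0]/S, "T",np.round(c["T_tool_cam"],3).tolist())
# dark knob blob
g=cv2.cvtColor(c["img"],cv2.COLOR_RGB2GRAY)
m=(g<70).astype(np.uint8);n,l,st,ce=cv2.connectedComponentsWithStats(m)
for i in range(1,n):
    if st[i,4]>150: print(st[i],np.round(ce[i]/S,1))
```

```text
t 2.2 [0.3599 0.2947 0.2003] [-3.1416e+00 -1.0000e-04  3.1199e+00] F [-1.1  0.1  0.5] op 0.0941 g 0.0
w1 scale 1.5625
knob top centre should be [402.8037678  301.84688087] T [[-0.0, -0.963, -0.271, 0.079], [1.0, -0.0, 0.0, -0.001], [-0.0, -0.271, 0.963, -0.2], [0.0, 0.0, 0.0, 1.0]]
[    0   229   512   155 27139] [405.6 510.2]
[ 112  353   53   31 1031] [219.9 582.7]
[284 362  56   8 235] [486.5 571.3]
```

View pics/w1.png

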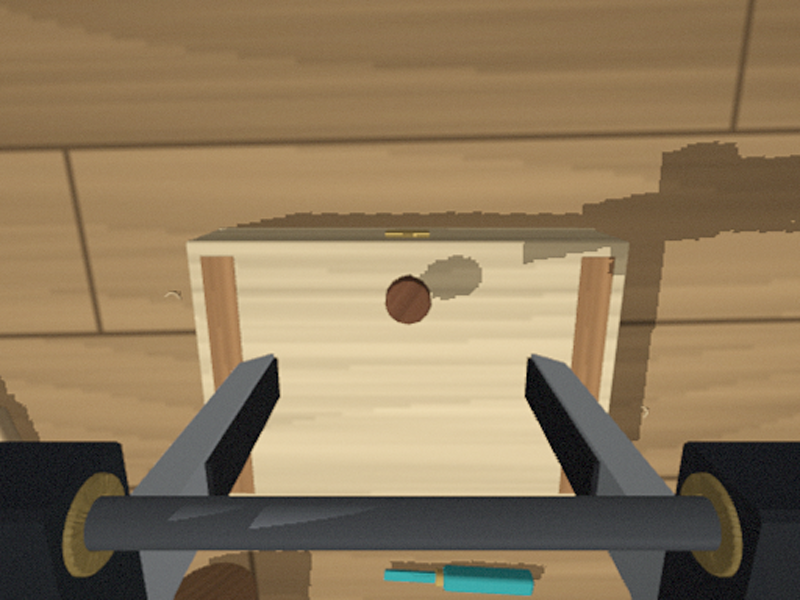

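Wrist view: the dark round knob is at (408,300), 5 px from where my pose put it, so its y is about 2 mm more. The choice is confirmed. Descending and gripping.

>>> {"fn": "step_arm", "kwargs": {
  "increments": "0 0 0 0 0.008 0.1 1; 0 0 0 0 0.008 0.2 1; 0 0 0 0 0.008 0.3 1; 0 0 0 0 0.008 0.38 1; 0 0 0 0 0.008 0.412 1; 0 0 0 0 0.008 0.412 0; 0 0 0 0 0.008 0.412 0; 0 0 0 0 0.008 0.412 0"
}}

```text
time: 3.25
eef_pos: [0.3598, 0.2982, 0.098]
ee_rot: [3.141, 0.001, 3.12]
wrist_force: [-1.7, 0.2, 0.4]
opening: 0.0677
grip_force: 0.0
```

Run:
```python
from h import *
state()
r=lambda th:np.array([-.17*np.cos(th)+.043*np.sin(th),.17*np.sin(th)+.043*np.cos(th)])
for th in np.arange(0.05,1.85,.1):
    d=(r(th)-r(0))/.25; print(round(th,2),"x",round(-d[0],3),"z",round(-d[1],3))
```

```text
t 3.25 [0.3598 0.2982 0.098 ] [3.1406e+00 6.0000e-04 3.1203e+00] F [-1.7  0.2  0.4] op 0.0677 g 0.0
0.05 x -0.009 z -0.034
0.15 x -0.033 z -0.1
0.25 x -0.064 z -0.163
0.35 x -0.1 z -0.223
0.45 x -0.143 z -0.279
0.55 x -0.19 z -0.33
0.65 x -0.243 z -0.376
0.75 x -0.3 z -0.417
0.85 x -0.36 z -0.452
0.95 x -0.424 z -0.481
1.05 x -0.491 z -0.503
1.15 x -0.559 z -0.519
1.25 x -0.629 z -0.528
1.35 x -0.699 z -0.529
1.45 x -0.769 z -0.524
1.55 x -0.838 z -0.511
1.65 x -0.905 z -0.492
1.75 x -0.97 z -0.466
```

>>> {"fn": "step_arm", "kwargs": {
  "increments": "0 0 0 0 0 0 0; 0 0 0 0 0 0 0; 0 0 0 0 0 0 0; 0 0 0 0 0 0 0; 0 0 0 0 0 0 0; 0 0 0 0 0 0 0; 0 0 0 0 0 0 0; 0 0 0 0 0 0 0"
}}

```text
time: 4.25
eef_pos: [0.3596, 0.2978, 0.0973]
ee_rot: [-3.142, -0.0, 3.12]
wrist_force: [0.7, -0.2, 0.1]
opening: 0.0006
grip_force: 0.0
```

Run:
```python
from h import *
state();c=cam("wrist")
s=cam("side")
a=cv2.resize(c["img"][150:384,100:412],None,fx=1.28,fy=1.28);b=cv2.resize(s["img"][60:200,160:320],None,fx=2.5,fy=2.5)
H=max(a.shape[0],b.shape[0]);im=np.zeros((H,800,3),np.uint8);im[:a.shape[0],:a.shape[1]]=a;im[:b.shape[0],400:800]=b[:,:400]
cv2.imwrite("pics/miss.png",im[:,:,::-1])
print(proj(s,[.36,.2965,.105]),proj(s,get_obs()["eef_pos"]))
```

```text
t 4.25 [0.3596 0.2978 0.0973] [-3.1415 -0.      3.1203] F [ 0.7 -0.2  0.1] op 0.0006 g 0.0
[[209.62121159 111.15508627]] [[209.63851072 112.78557938]]
```

View pics/miss.png

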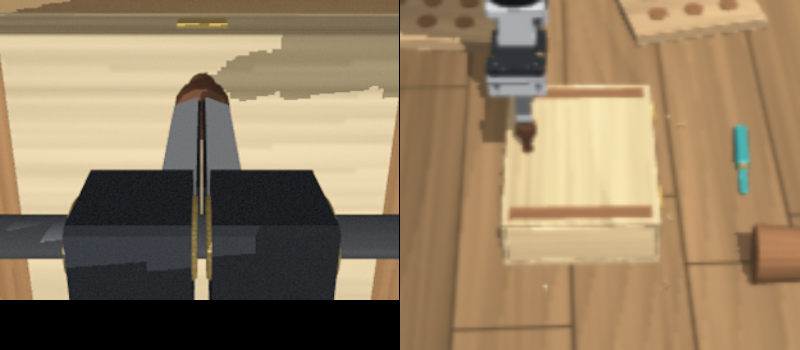

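Left half (wrist): the closed fingers (200,100) with the knob peeping out beyond them (203,85). Right half (side): the finger ends at the knob (526,130). The grasp missed, so I'm comparing projections.

Run:
```python
from h import *
o=state();c=cam("wrist");s=cam("side")
p=o["eef_pos"]
for n,X in (("tip.011",p-[0,0,.011]),("tcp",p),("grasp",p+[0,0,.008]),("knobtop",[.36,.2965,.113]),("knobtop robot rim",[.346,.2965,.113]),("knobmid robot rim",[.346,.2965,.097]),("kn foot",[.36,.2965,.07])):
    print(n,"wristcrop",np.round((proj(c,X)[0]-[100,150])*1.28),"sidecrop",np.round((proj(s,X)[0]-[160,60])*2.5)+[400,0])
save(c,"w2",(180,180,330,290))
cv2.imwrite("pics/s2.png",cv2.resize(s["img"][80:140,180:240,::-1],None,fx=8,fy=8,interpolation=cv2.INTER_CUBIC))
a=cv2.imread("pics/w2.png");b=cv2.imread("pics/s2.png");im=np.zeros((480,800,3),np.uint8);a=cv2.resize(a,(400,293));b=b[:,:400];im[:293,:400]=a;im[:,400:]=b
cv2.imwrite("pics/m2.png",im)
```

```text
t 4.35 [0.3596 0.2979 0.0973] [-3.1416  0.      3.1204] F [-0.1  0.7  0.1] op 0.0 g 0.0
tip.011 wristcrop [203.  93.] sidecrop [525. 139.]
tcp wristcrop [203. 100.] sidecrop [524. 132.]
grasp wristcrop [203. 106.] sidecrop [524. 127.]
knobtop wristcrop [200. 113.] sidecrop [524. 123.]
knobtop robot rim wristcrop [199.  86.] sidecrop [513. 123.]
knobmid robot rim wristcrop [200.  75.] sidecrop [514. 133.]
kn foot wristcrop [200.  84.] sidecrop [526. 149.]
w2 scale 5.333333333333333
```

View pics/m2.png

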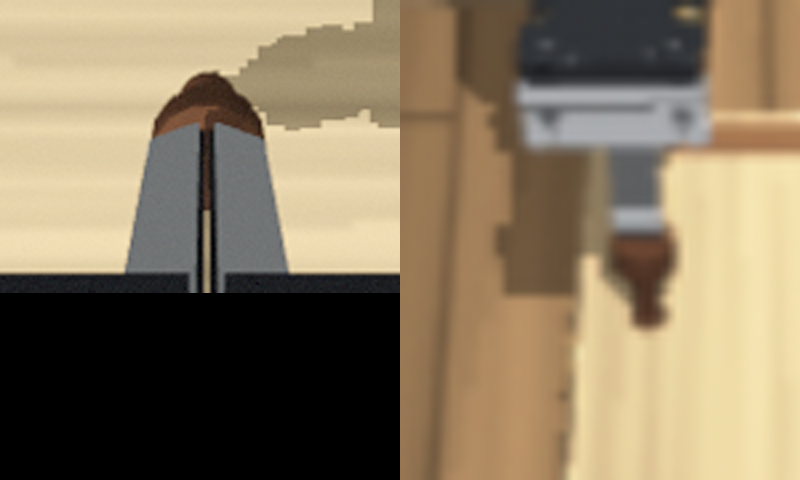

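Left: finger ends at (150–265,130) just at the knob head. Right: the finger end sits at the top of the knob (637,235). The tips look shorter than the text says, so I'm measuring the finger tips in tool coordinates from the first wrist picture.

Run:
```python
from h import *
o=state();c=cam("wrist")
T=np.array(c["T_tool_cam"]);W=np.linalg.inv(T)
print("fx",c["fx"],c["fy"],c["cx"],c["cy"])
ct=dict(c);ct["R"],ct["t"]=W[:3,:3],W[:3,3]
for X in ([.008,.047,.011],[-.008,.047,.011],[.008,-.047,.011],[0,.047,-.008],[0,.047,-.03],[.008,.0,.011],[.008,.0,-.016],[.008,.047,-.016]): print(X,proj(ct,X)[0]/S)
```

```text
t 4.45 [0.3596 0.2978 0.0973] [-3.1416 -0.      3.1203] F [-0.  -0.3 -0.3] op 0.0005 g 0.0
fx 325.57926131103306 325.57926131103306 257.0833087612268 194.77710543284294
[0.008, 0.047, 0.011] [511.22659878 330.52721575]
[-0.008, 0.047, 0.011] [509.13698639 364.59364107]
[0.008, -0.047, 0.011] [296.12487052 330.57542498]
[0, 0.047, -0.008] [519.80320884 364.27711249]
[0, 0.047, -0.03] [533.33430005 387.5308962 ]
[0.008, 0.0, 0.011] [403.67930299 330.55131956]
[0.008, 0.0, -0.016] [403.95696383 352.98261042]
[0.008, 0.047, -0.016] [525.74111179 352.95447309]
```

The fingertips really stand about 16 mm behind the TCP, not 11 mm ahead of it: their pixel spacing in the first wrist view, their row, and the side view all agree. The grasp point is therefore at tool z ≈ -35 mm, and the fingers closed just above the knob. Reopening and going 27 mm lower.

>>> {"fn": "step_arm", "kwargs": {
  "increments": "0 0 0 0 0 -0.01 0.65; 0 0 0 0 0 -0.01 0.65; 0 0 0 0 0 -0.01 0.65; 0 0 0 0 0 -0.01 0.65; 0 0 0 0 0 -0.01 0.65; 0 0 0 0 0 -0.01 0.65; 0 0 0 0 0 0.05 0.65; 0 0 0 0 0 0.11 0.65"
}}

```text
time: 5.5
eef_pos: [0.3594, 0.2977, 0.0686]
ee_rot: [-3.141, -0.0, 3.12]
wrist_force: [-0.1, -0.1, 0.8]
opening: 0.061
grip_force: 0.0
```

>>> {"fn": "step_arm", "kwargs": {
  "increments": "0 0 0 0 0 0 0; 0 0 0 0 0 0 0; 0 0 0 0 0 0 0; 0 0 0 0 0 0 0; 0 0 0 0 0 0 0; 0 0 0 0 0 0 0; 0 0 0 0 0 0 0; 0 0 0 0 0 0 0"
}}

```text
time: 6.5
eef_pos: [0.3598, 0.2982, 0.0701]
ee_rot: [3.141, 0.0, 3.12]
wrist_force: [-1.0, 2.7, 5.7]
opening: 0.0272
grip_force: 30.0
```

>>> {"fn": "step_arm", "kwargs": {
  "increments": "0 0 0 -0.009 0 -0.034 0; 0 0 0 -0.033 0 -0.1 0; 0 0 0 -0.064 0 -0.163 0; 0 0 0 -0.1 0 -0.223 0; 0 0 0 -0.143 0 -0.279 0; 0 0 0 -0.19 0 -0.33 0; 0 0 0 -0.243 0 -0.376 0; 0 0 0 -0.3 0 -0.417 0"
}}

```text
time: 7.5
eef_pos: [0.4346, 0.2964, 0.1745]
ee_rot: [-3.142, -0.001, 3.121]
wrist_force: [1.6, 5.5, -5.5]
opening: 0.0272
grip_force: 30.0
```

>>> {"fn": "step_arm", "kwargs": {
  "increments": "0 0 0 -0.06 0 -0.035 0; 0 0 0 -0.124 0 -0.064 0; 0 0 0 -0.191 0 -0.086 0; 0 0 0 -0.259 0 -0.102 0; 0 0 0 -0.329 0 -0.111 0; 0 0 0 -0.399 0 -0.112 0; 0 0 0 -0.469 0 -0.107 0; 0 0 0 -0.538 0 -0.094 0"
}}

```text
time: 8.5
eef_pos: [0.5708, 0.2933, 0.1979]
ee_rot: [3.141, 0.001, 3.12]
wrist_force: [-0.3, 3.5, 4.3]
opening: 0.0269
grip_force: 30.0
```

>>> {"fn": "step_arm", "kwargs": {
  "increments": "0 0 0 -0.034 0 0.009 0; 0 0 0 -0.067 0 0.019 0; 0 0 0 -0.1 0 0.032 0; 0 0 0 -0.132 0 0.045 0; 0 0 0 -0.158 0 0.058 0; 0 0 0 -0.158 0 0.058 0; 0 0 0 -0.158 0 0.058 0.35; 0 0 0 -0.158 0 0.058 0.6"
}}

```text
time: 9.5
eef_pos: [0.6086, 0.2917, 0.1825]
ee_rot: [-3.14, -0.001, 3.12]
wrist_force: [-0.4, 0.3, -1.0]
opening: 0.0396
grip_force: 0.0
```

>>> {"fn": "step_arm", "kwargs": {
  "increments": "0 0 0 0 0 0 0.7; 0 0 0 0 0 0 0.7; 0 0 0 0 0 0 0.8; 0 0 0 0 0 -0.05 0.8; 0 0 0 0 0 -0.12 0.8; 0 0 0 0 0 -0.2 0.8; 0 0 0 0.05 0 -0.3 0.8; 0 0 0 0.1 0 -0.4 0.8"
}}

```text
time: 10.5
eef_pos: [0.5835, 0.293, 0.2853]
ee_rot: [3.141, 0.001, 3.12]
wrist_force: [0.8, 0.9, -0.2]
opening: 0.0754
grip_force: 0.0
```

Run:
```python
from h import *
state();s=cam("side");save(s,"open_side");save(cam("top"),"open_top",(60,60,412,324))
```

```text
t 10.5 [0.5835 0.293  0.2853] [3.141e+00 9.000e-04 3.120e+00] F [ 0.8  0.9 -0.2] op 0.0754 g 0.0
open_side scale 1.5625
open_top scale 2.272727272727273
```

View pics/open_side.png

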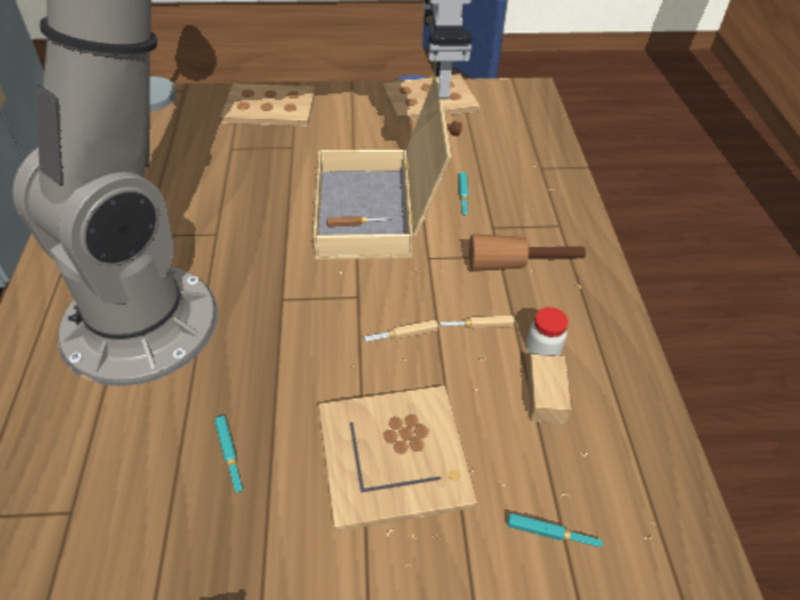

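Side view: the lid rests open (428,160), the knob is free (455,128), and the gripper is clear above. In the case the scriber has its brown handle at (345,222) and its tip at (393,219), so the point faces away from the robot. Only two wooden chisels.

Run:
```python
from h import *
t=cam("top");s=cam("side")
A=onz(s,(328*S,222*S),.014);B=onz(s,(393*S,219*S),.014);print("side on z=.014 butt,tip",A.round(4),B.round(4))
M=(A+B)/2
def seg(c,name):
    u,v=proj(c,M)[0].astype(int);im=c["img"][v-45:v+45,u-45:u+45].astype(int)
    print(name,"roi",u-45,v-45);save(c,name,(u-45,v-45,u+45,v+45),4.4)
seg(t,"sc_t");seg(s,"sc_s")
a=cv2.imread("pics/sc_t.png");b=cv2.imread("pics/sc_s.png");cv2.imwrite("pics/sc.png",np.hstack([a,b]))
```

```text
side on z=.014 butt,tip [0.3561 0.2482 0.014 ] [0.4957 0.2522 0.014 ]
sc_t roi 118 179
sc_t scale 4.4
sc_s roi 185 96
sc_s scale 4.4
```

View pics/sc.png

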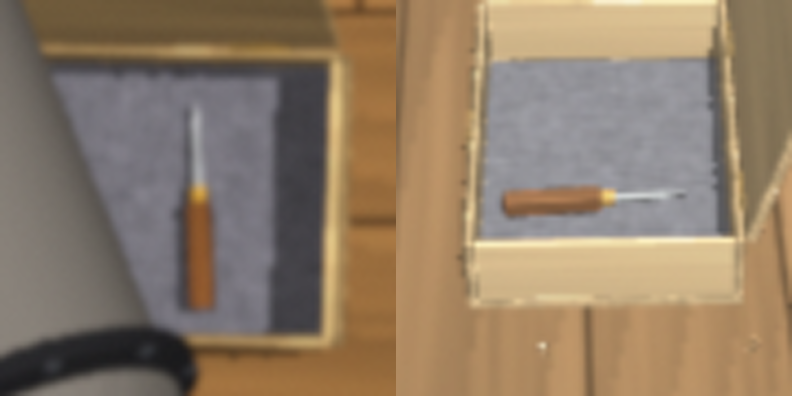

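Top crop (left): scriber handle from butt (201,308) to (198,192), tip (196,105). Side crop (right): butt (503,203), tip (683,194).

Run:
```python
from h import *
t=cam("top");s=cam("side")
T=lambda u,v:np.array([118+u/4.4,179+v/4.4]);Q=lambda u,v:np.array([185+(u-396)/4.4,96+v/4.4])
P=[tri((t,T(*a)),(s,Q(*b))) for a,b in (((201,308),(503,203)),((198,192),(603,197)),((196,105),(683,194)))]
print(np.round(P,4))
x,e=fit([(t,T(201,308),(-.07,0,.01)),(t,T(198,192),(.005,0,.01)),(t,T(196,105),(.07,0,.008)),(s,Q(503,203),(-.07,0,.008)),(s,Q(603,197),(.005,0,.008)),(s,Q(683,194),(.07,0,.008))],z0=.006,x0=(.42,.25,0))
print("scriber",x,e); yaw=x[2]
g=x[:2]-.03*np.array([np.cos(yaw),np.sin(yaw)]);print("grasp",g)
state();plan((g[0],g[1],.06),(np.pi,0,np.pi+yaw))
```

```text
[[0.3528 0.2499 0.0122]
 [0.4311 0.253  0.013 ]
 [0.4923 0.2556 0.0115]]
scriber [0.42352948 0.2517757  0.04089789] 1.0841325671043762
grasp [0.39355457 0.2505491 ]
t 10.8 [0.5836 0.2929 0.2827] [-3.1412e+00 -4.0000e-04  3.1202e+00] F [-0.3 -0.9 -0.3] op 0.0754 g 0.0
plan [-0.0002 -0.0002 -0.0297] [ 0.7559 -0.1852  0.8913]
```

>>> {"fn": "step_arm", "kwargs": {
  "increments": "0 0 -0.006 0.12 -0.04 0 1; 0 0 -0.012 0.28 -0.08 0 1; 0 0 -0.02 0.45 -0.12 0 1; 0 0 -0.03 0.62 -0.16 0 1; 0 0 -0.03 0.756 -0.185 0.1 1; 0 0 -0.03 0.756 -0.185 0.25 1; 0 0 -0.03 0.756 -0.185 0.42 1; 0 0 -0.03 0.756 -0.185 0.58 1"
}}

```text
time: 11.8
eef_pos: [0.3934, 0.2504, 0.1364]
ee_rot: [-3.141, -0.0, -3.1]
wrist_force: [-0.4, 0.3, 0.4]
opening: 0.0941
grip_force: 0.0
```

Run:
```python
from h import *
state();plan((.3935,.2505,-.006),(np.pi,0,np.pi+.041))
```

```text
t 11.8 [0.3934 0.2504 0.1364] [-3.1411e+00 -4.0000e-04 -3.1003e+00] F [-0.4  0.3  0.4] op 0.0941 g 0.0
plan [-0.0002 -0.0002  0.0001] [-7.000e-04  5.000e-04  5.698e-01]
```

>>> {"fn": "step_arm", "kwargs": {
  "increments": "0 0 0 0 0 0.1 1; 0 0 0 0 0 0.2 1; 0 0 0 0 0 0.3 1; 0 0 0 0 0 0.4 1; 0 0 0 0 0 0.48 0.8; 0 0 0 0 0 0.53 0.6; 0 0 0 0 0 0.56 0.6; 0 0 0 0 0 0.57 0.5"
}}

```text
time: 12.8
eef_pos: [0.3937, 0.2508, -0.0046]
ee_rot: [-3.141, -0.0, -3.1]
wrist_force: [0.5, -0.5, -0.1]
opening: 0.0572
grip_force: 0.0
```

>>> {"fn": "step_arm", "kwargs": {
  "increments": "0 0 0 0 0 0 0; 0 0 0 0 0 0 0; 0 0 0 0 0 0 0; 0 0 0 0 0 0 0; 0 0 0 0 0 0 0; 0 0 0 0 0 0 0; 0 0 0 0 0 0 0; 0 0 0 0 0 0 0"
}}

```text
time: 13.8
eef_pos: [0.3937, 0.251, -0.0043]
ee_rot: [3.141, 0.0, -3.1]
wrist_force: [-1.1, -0.2, 5.4]
opening: 0.0157
grip_force: 30.0
```

>>> {"fn": "step_arm", "kwargs": {
  "increments": "0 0 0 0 0 -0.05 0; 0 0 0 0 0 -0.12 0; 0 0 0 0 0 -0.2 0; 0 0 0 0 0 -0.3 0; 0 0 0 0 0 -0.4 0; 0 0 0 0 0 -0.5 0; 0 0 0 0 0 -0.6 0; 0 0 0 0 0 -0.68 0"
}}

```text
time: 14.8
eef_pos: [0.3936, 0.2507, 0.1673]
ee_rot: [3.141, 0.001, -3.1]
wrist_force: [-0.4, -0.1, -0.4]
opening: 0.0152
grip_force: 30.0
```

Run:
```python
from h import *
o=state();print(np.round(o["qpos"],3))
for p,y in (((.43,.05,.17),-.25),((.40,-.2,.19),-.6)):
    plan(p,(np.pi,0,np.pi+y))
```

```text
t 14.8 [0.3936 0.2507 0.1673] [ 3.1410e+00  7.0000e-04 -3.1003e+00] F [-0.4 -0.1 -0.4] op 0.0152 g 30.0
[-0.959  0.097  0.272  2.09  -0.032  0.957  0.943]
plan [0.0003 0.0003 0.1391] [-0.1122 -0.808  -0.0113]
plan [4.000e-04 2.000e-04 3.062e-01] [ 0.0489 -1.8021 -0.092 ]
```

>>> {"fn": "step_arm", "kwargs": {
  "increments": "0 0 0.017 -0.014 -0.1 -0.002 0; 0 0 0.035 -0.028 -0.2 -0.004 0; 0 0 0.052 -0.042 -0.3 -0.006 0; 0 0 0.07 -0.056 -0.4 -0.008 0; 0 0 0.087 -0.07 -0.5 -0.01 0; 0 0 0.104 -0.084 -0.6 -0.011 0; 0 0 0.122 -0.098 -0.7 -0.011 0; 0 0 0.139 -0.112 -0.808 -0.011 0"
}}

```text
time: 15.8
eef_pos: [0.4302, 0.0485, 0.1683]
ee_rot: [-3.142, 0.0, 2.89]
wrist_force: [0.0, 0.5, -0.7]
opening: 0.0154
grip_force: 30.0
```

```bash
cat >> h.py <<'E'
PANEL=np.array([.4640,-.3086,.1168])
L=[(.06,-.06),(.02,-.06),(-.02,-.06),(-.06,-.06),(-.06,-.02),(-.06,.02),(-.06,.06)]
def seam(i,p=None):
    p=PANEL if p is None else p
    c,s=np.cos(p[2]),np.sin(p[2]);x,y=L[i];return np.array([p[0]+c*x-s*y,p[1]+s*x+c*y])
def orient(y,tau):
    d=np.array([np.cos(y)*np.cos(tau),np.sin(y)*np.cos(tau),-np.sin(tau)]);X=-d;Y=np.array([-np.sin(y),np.cos(y),0]);return np.c_[X,Y,np.cross(X,Y)]
def planR(p,Rt):
    o=get_obs();R=Ro.from_euler('xyz',o["ee_rot"])
    print("plan",np.round((R.inv()*Ro.from_matrix(Rt)).as_rotvec()/np.deg2rad(120),4),np.round(R.inv().apply(np.array(p)-o["eef_pos"])/.25,4))
E
python3 - <<'E'
from h import *
o=state();print(np.round(o["qpos"],3))
print([seam(i).round(4).tolist() for i in range(7)])
R=orient(-.6,.6);tip=np.array([-.1,0,-.0185])
p=np.r_[seam(0),.08]-R@tip;print("tcp",p);planR(p,R)
E
```

```text
t 15.8 [0.4302 0.0485 0.1683] [-3.1415  0.      2.8898] F [ 0.   0.5 -0.7] op 0.0154 g 30.0
[-0.726  0.026  0.48   2.162 -0.015  0.956  1.081]
[[0.5306, -0.3612], [0.4909, -0.3659], [0.4511, -0.3705], [0.4114, -0.3752], [0.4067, -0.3355], [0.4021, -0.2957], [0.3974, -0.256]]
tcp [ 0.45384403 -0.30869898  0.12119554]
plan [-0.0499  0.2836  0.1612] [-0.4474 -1.3602  0.1887]
```

>>> {"fn": "step_arm", "kwargs": {
  "increments": "-0.003 0.018 0.01 -0.03 -0.085 0.01 0; -0.006 0.036 0.02 -0.06 -0.17 0.02 0; -0.009 0.053 0.03 -0.085 -0.255 0.02 0; -0.012 0.07 0.04 -0.11 -0.34 0.02 0; -0.015 0.09 0.05 -0.14 -0.425 0.02 0; -0.019 0.107 0.06 -0.17 -0.51 0.02 0; -0.022 0.124 0.07 -0.195 -0.595 0.02 0; -0.025 0.142 0.08 -0.22 -0.68 0.02 0"
}}

```text
time: 16.8
eef_pos: [0.4412, -0.1298, 0.1633]
ee_rot: [3.114, -0.301, 2.726]
wrist_force: [-0.3, -0.1, -0.3]
opening: 0.0153
grip_force: 30.0
```

Run:
```python
from h import *
o=state();print(np.round(o["qpos"],3))
R=orient(-.6,.6);tip=np.array([-.1,0,-.0185])
p=np.r_[seam(0),.08]-R@tip;planR(p,R)
```

```text
t 16.8 [ 0.4412 -0.1298  0.1633] [ 3.1137 -0.3014  2.7258] F [-0.3 -0.1 -0.3] op 0.0153 g 30.0
[-0.318  0.354  0.671  1.909 -0.276  1.269  1.63 ]
plan [-0.0253  0.141   0.0814] [-0.3703 -0.6354  0.0435]
```

>>> {"fn": "step_arm", "kwargs": {
  "increments": "-0.003 0.018 0.01 -0.046 -0.08 0.005 0; -0.006 0.036 0.02 -0.092 -0.16 0.01 0; -0.009 0.053 0.03 -0.14 -0.24 0.015 0; -0.012 0.07 0.04 -0.185 -0.32 0.02 0; -0.015 0.09 0.05 -0.23 -0.4 0.025 0; -0.019 0.107 0.06 -0.28 -0.48 0.03 0; -0.022 0.124 0.07 -0.325 -0.56 0.035 0; -0.025 0.141 0.081 -0.37 -0.635 0.043 0"
}}

```text
time: 17.8
eef_pos: [0.4539, -0.3087, 0.1211]
ee_rot: [-3.141, -0.6, 2.542]
wrist_force: [-0.4, -0.1, 0.7]
opening: 0.0155
grip_force: 30.0
```

Run:
```python
from h import *
o=state();print(np.round(o["qpos"],3))
R=Ro.from_euler('xyz',o["ee_rot"]).as_matrix();tip=np.array([-.1,0,-.0185])
P=o["eef_pos"]+R@tip;print("tip est",P.round(4))
t=cam("top");s=cam("side")
r=[]
for c,n in((t,"tt"),(s,"ts")):
    u,v=proj(c,P)[0];print(n,u,v);x0,y0=int(u)-45,int(v)-45;print(x0,y0)
    r.append(cv2.resize(c["img"][y0:y0+90,x0:x0+90,::-1],None,fx=4.4,fy=4.4,interpolation=cv2.INTER_CUBIC))
cv2.imwrite("pics/tip.png",np.hstack(r))
```

```text
t 17.8 [ 0.4539 -0.3087  0.1211] [-3.1412 -0.6     2.5424] F [-0.4 -0.1  0.7] op 0.0155 g 30.0
[ 0.107  0.792  0.667  1.497 -0.365  1.617  1.833]
tip est [ 0.5306 -0.3611  0.0799]
tt 367.86339533018156 187.47664379501867
322 142
ts 282.2641998031545 293.58859782065286
237 248
```

View pics/tip.png

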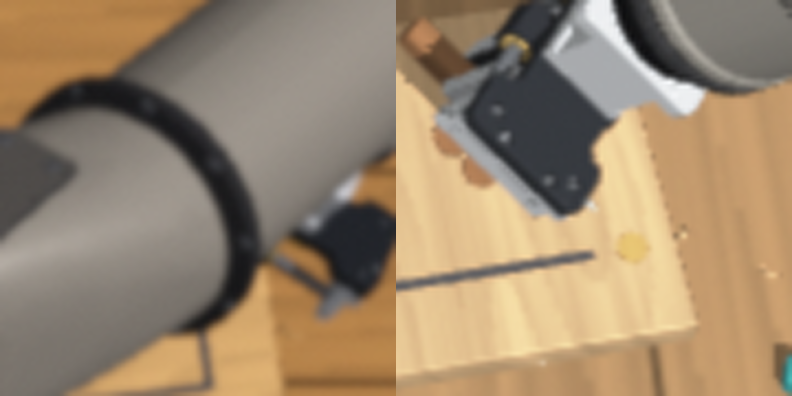

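Side crop (right): the tip peeps out at (592,205), within 1 px of the prediction, and the seam's start is at (593,255). The top view is hidden by the arm. Lowering to about 10 mm above the face and checking with the wrist and side views.

>>> {"fn": "step_arm", "kwargs": {
  "increments": "0 0 0 -0.02 0 0.03 0; 0 0 0 -0.04 0 0.06 0; 0 0 0 -0.06 0 0.09 0; 0 0 0 -0.08 0 0.115 0; 0 0 0 -0.095 0 0.14 0; 0 0 0 -0.105 0 0.155 0; 0 0 0 -0.113 0 0.165 0; 0 0 0 -0.113 0 0.165 0"
}}

```text
time: 18.9
eef_pos: [0.4543, -0.3069, 0.0714]
ee_rot: [-3.142, -0.599, 2.544]
wrist_force: [-0.6, -0.2, -0.1]
opening: 0.0157
grip_force: 30.0
```

Run:
```python
from h import *
o=state()
R=Ro.from_euler('xyz',o["ee_rot"]).as_matrix();tip=np.array([-.1,0,-.0185])
P=o["eef_pos"]+R@tip;print("tip est",P.round(4))
w=cam("wrist");s=cam("side")
print("wrist: tip",proj(w,P)[0],"seam0",proj(w,np.r_[seam(0),.02])[0])
u,v=proj(s,P)[0];x0,y0=int(u)-30,int(v)-30;print("side tip",u,v,"seam0",proj(s,np.r_[seam(0),.02])[0],"org",x0,y0)
a=cv2.resize(w["img"][:,:,::-1],(400,300));b=cv2.resize(s["img"][y0:y0+50,x0:x0+50,::-1],None,fx=8,fy=8,interpolation=cv2.INTER_CUBIC)
im=np.zeros((400,800,3),np.uint8);im[:300,:400]=a;im[:,400:]=b;cv2.imwrite("pics/tip2.png",im)
```

```text
t 18.9 [ 0.4543 -0.3069  0.0714] [-3.1416 -0.5991  2.5442] F [-0.6 -0.2 -0.1] op 0.0157 g 30.0
tip est [ 0.5312 -0.3593  0.0303]
wrist: tip [258.35335825 374.23561472] seam0 [255.54334028 372.16187828]
side tip 281.0454908964295 303.03605164034894 seam0 [280.57856499 305.79478533] org 251 273
```

View pics/tip2.png

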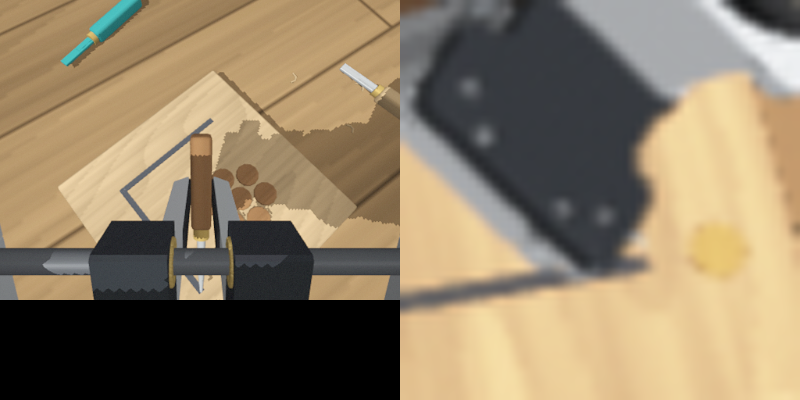

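Wrist (left): the handle at (202,180), the tip near (202,293) as predicted, the seam's far end at (212,122) and corner at (123,190). Side (right): the seam's end at (648,263), the stud at (718,250). Refining the panel pose.

Run:
```python
from h import *
w=cam("wrist");s=cam("side");t=cam("top")
k=1.28
W=lambda u,v:np.array([u,v])*1.28
Q=lambda u,v:np.array([251+(u-400)/8,273+v/8])
c3=lambda x,y:(x,y,.02)
obs=[(w,W(213,121),c3(-.06,.062)),(w,W(123,190),c3(-.062,-.062)),(w,W(215,72),c3(-.11,.11)),(w,W(59,187),c3(-.11,-.11)),(w,W(357,206),c3(.11,.11)),
(s,Q(718,250),c3(.085,-.06)),(s,Q(649,263),c3(.062,-.06))]
Sx=[((454,475),(.085,-.06)),((363,490),(-.06,-.06)),((352,422),(-.06,.062)),((318,403),(-.11,.11)),((444,386),(.11,.11)),((475,504),(.11,-.11)),((335,526-8),(-.11,-.11))]
for (u,v),l in Sx[:6]: obs.append((s,np.array([u*S,v*S]),c3(*l)))
Tx=[((566,286),(.085,-.06)),((578,358),(-.06,-.06)),((515,366),(-.06,.062)),((479,284),(.11,.11)),((590,272),(.11,-.11)),((606,380),(-.11,-.11)),((494,395),(-.11,.11))]
for (u,v),l in Tx: obs.append((t,np.array([u*S,v*S]),c3(*l)))
for sel,n in ((obs,"all"),([o for o in obs if o[0] is w],"wrist"),([o for o in obs if o[0] is s],"side"),([o for o in obs if o[0] is t],"top")):
    print(n,fit(sel,x0=PANEL))
```

```text
all (array([ 0.46371142, -0.30753641,  0.11834563]), np.float64(3.9365984138365775))
wrist (array([ 0.46410162, -0.30614599,  0.12361783]), np.float64(5.415683910663461))
side (array([ 0.46408586, -0.30941549,  0.11748   ]), np.float64(1.8844066390392982))
top (array([ 0.46128061, -0.30888287,  0.12390056]), np.float64(1.784290974460987))
```

```bash
sed -i 's/^PANEL=.*/PANEL=np.array([.4638,-.308,.1185])/' h.py
python3 - <<'E'
from h import *
o=state();R=Ro.from_euler('xyz',o["ee_rot"]).as_matrix();tip=np.array([-.1,0,-.0185])
P=o["eef_pos"]+R@tip
print("tip",P,"down",R.T@(np.r_[seam(0),.0215]-P)/.25)
print("leg1 40mm",R.T@np.r_[seam(1)-seam(0),0]/.25,"leg2 40mm",R.T@np.r_[seam(4)-seam(3),0]/.25,"1mm up",R.T@[0,0,.001]/.25)
E
```

```text
t 19.15 [ 0.4545 -0.307   0.0717] [ 3.1415 -0.5986  2.5443] F [-0.5 -0.4  0. ] op 0.0156 g 30.0
tip [ 0.53138945 -0.35934656  0.03060275] down [-0.020128   -0.00583443  0.03034471]
leg1 40mm [ 0.09974017 -0.10500624  0.06801168] leg2 40mm [0.08674423 0.12072154 0.05917558] 1mm up [ 2.25379361e-03  4.00200028e-07 -3.30460500e-03]
```

>>> {"fn": "step_arm", "kwargs": {
  "increments": "0 0 0 -0.004 -0.001 0.006 0; 0 0 0 -0.008 -0.002 0.012 0; 0 0 0 -0.012 -0.004 0.018 0; 0 0 0 -0.015 -0.005 0.023 0; 0 0 0 -0.018 -0.006 0.027 0; 0 0 0 -0.02 -0.006 0.03 0; 0 0 0 -0.02 -0.006 0.03 0; 0 0 0 -0.02 -0.006 0.03 0"
}}

```text
time: 20.15
eef_pos: [0.4535, -0.3081, 0.0625]
ee_rot: [3.141, -0.599, 2.544]
wrist_force: [0.5, 0.3, 0.2]
opening: 0.0154
grip_force: 30.0
```

Run:
```python
from h import *
o=state();R=Ro.from_euler('xyz',o["ee_rot"]).as_matrix();tip=np.array([-.1,0,-.0185])
P=o["eef_pos"]+R@tip;print(P,np.r_[seam(0),.02])
w=cam("wrist");s=cam("side")
print("wrist: tip",proj(w,P)[0],"side tip",proj(s,P)[0])
u,v=proj(s,P)[0];x0,y0=int(u)-30,int(v)-30;print(x0,y0)
a=cv2.resize(w["img"][300:384,200:316,::-1],None,fx=3.4,fy=3.4,interpolation=cv2.INTER_CUBIC);b=cv2.resize(s["img"][y0:y0+50,x0:x0+50,::-1],None,fx=8,fy=8,interpolation=cv2.INTER_CUBIC)
im=np.zeros((400,800,3),np.uint8);im[:a.shape[0],:a.shape[1]]=a;im[:,400:]=b;cv2.imwrite("pics/tip3.png",im)
```

```text
t 20.15 [ 0.4535 -0.3081  0.0625] [ 3.1415 -0.5988  2.5443] F [0.5 0.3 0.2] op 0.0154 g 30.0
[ 0.53041247 -0.36043919  0.02143798] [ 0.5304726  -0.36048585  0.02      ]
wrist: tip [258.35336194 374.23560048] side tip [280.51479386 305.23096926]
250 275
```

View pics/tip3.png

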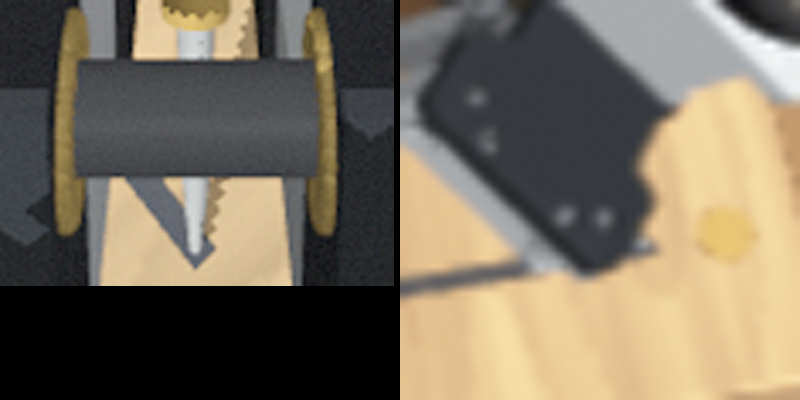

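Wrist crop (left): the point (197,250) stands on the dark seam at its end (200,262), the shadow meeting it. Side crop (right): the tip is at the seam's end (650,250). Lowering 1 mm more and drawing.

>>> {"fn": "step_arm", "kwargs": {
  "increments": "0 0 0 -0.0027 0 0.004 0; 0 0 0 0.0116 -0.015 0.0137 0; 0 0 0 0.0258 -0.03 0.0234 0; 0 0 0 0.04 -0.045 0.0331 0; 0 0 0 0.0543 -0.06 0.0429 0; 0 0 0 0.0686 -0.075 0.0526 0; 0 0 0 0.0828 -0.09 0.0623 0; 0 0 0 0.097 -0.105 0.072 0"
}}

```text
time: 21.25
eef_pos: [0.4133, -0.3129, 0.0613]
ee_rot: [3.142, -0.599, 2.544]
wrist_force: [0.0, 0.1, -0.4]
opening: 0.0157
grip_force: 30.0
```

```bash
cat >> h.py <<'E'
def tipline(i):
    o=state();R=Ro.from_euler('xyz',o["ee_rot"]).as_matrix();P=o["eef_pos"]+R@[-.1,0,-.0185]
    d=np.r_[seam(i),.0204]-P;print("tip",P.round(4),"seam",i,"err mm",(d*1000).round(1),"share",(R.T@d/.25).round(4))
E
python3 -c "
from h import *
tipline(1);tipline(2)"
```

```text
t 21.25 [ 0.4133 -0.3129  0.0613] [ 3.1415 -0.5989  2.5443] F [ 0.   0.1 -0.4] op 0.0157 g 30.0
tip [ 0.4903 -0.3652  0.0202] seam 1 err mm [ 0.5 -0.   0.2] share [-0.0009  0.0011 -0.0016]
t 21.25 [ 0.4133 -0.3129  0.0613] [ 3.1415 -0.5989  2.5443] F [ 0.   0.1 -0.4] op 0.0157 g 30.0
tip [ 0.4903 -0.3652  0.0202] seam 2 err mm [-39.2  -4.7   0.2] share [ 0.0988 -0.1039  0.0664]
```

>>> {"fn": "step_arm", "kwargs": {
  "increments": "0 0 0 0.0121 -0.013 0.0088 0; 0 0 0 0.0242 -0.026 0.0176 0; 0 0 0 0.0364 -0.039 0.0264 0; 0 0 0 0.0485 -0.052 0.0352 0; 0 0 0 0.0606 -0.065 0.044 0; 0 0 0 0.0727 -0.078 0.0529 0; 0 0 0 0.0849 -0.091 0.0617 0; 0 0 0 0.097 -0.104 0.0705 0"
}}

```text
time: 22.25
eef_pos: [0.374, -0.3175, 0.0604]
ee_rot: [3.141, -0.599, 2.544]
wrist_force: [0.6, -0.7, 0.1]
opening: 0.0155
grip_force: 30.0
```

Run:
```python
from h import *
tipline(3)
w=cam("wrist")
cv2.imwrite("pics/tip4.png",cv2.resize(w["img"][300:384,200:316,::-1],None,fx=5,fy=5,interpolation=cv2.INTER_CUBIC))
```

```text
t 22.25 [ 0.374  -0.3175  0.0604] [ 3.1415 -0.5989  2.5443] F [ 0.6 -0.7  0.1] op 0.0155 g 30.0
tip [ 0.451  -0.3698  0.0193] seam 3 err mm [-39.6  -4.8   1.1] share [ 0.1018 -0.1052  0.0641]
```

View pics/tip4.png

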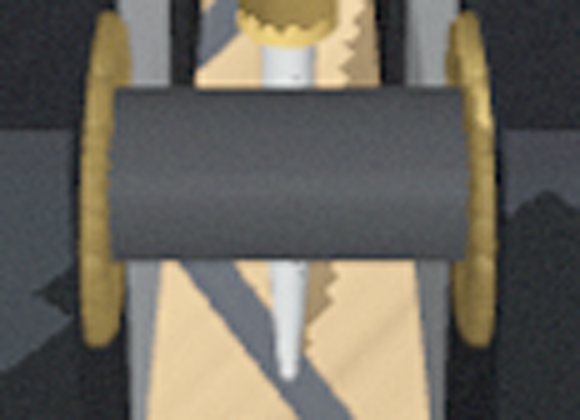

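Tip at (288,378), inside the seam band (275–321 at that row), about 1–2 mm from its middle. Going on to the corner, 1 mm lower.

>>> {"fn": "step_arm", "kwargs": {
  "increments": "0 0 0 0.0121 -0.0131 0.0089 0; 0 0 0 0.0242 -0.0262 0.0178 0; 0 0 0 0.0364 -0.0394 0.0266 0; 0 0 0 0.0485 -0.0525 0.0355 0; 0 0 0 0.0606 -0.0656 0.0444 0; 0 0 0 0.0727 -0.0787 0.0532 0; 0 0 0 0.0849 -0.0919 0.0621 0; 0 0 0 0.097 -0.105 0.071 0"
}}

```text
time: 23.3
eef_pos: [0.3344, -0.3223, 0.0594]
ee_rot: [3.142, -0.599, 2.544]
wrist_force: [0.8, 0.1, 0.4]
opening: 0.0154
grip_force: 30.0
```

```bash
python3 -c "
from h import *
tipline(3);tipline(4)"
```

```text
t 23.3 [ 0.3344 -0.3223  0.0594] [ 3.1416 -0.5989  2.5443] F [0.8 0.1 0.4] op 0.0154 g 30.0
tip [ 0.4113 -0.3747  0.0183] seam 3 err mm [-0.  -0.   2.1] share [ 0.0047 -0.0001 -0.007 ]
t 23.3 [ 0.3344 -0.3223  0.0594] [ 3.1416 -0.5989  2.5443] F [0.8 0.1 0.4] op 0.0154 g 30.0
tip [ 0.4113 -0.3747  0.0183] seam 4 err mm [-4.7 39.7  2.1] share [0.0915 0.1207 0.0522]
```

>>> {"fn": "step_arm", "kwargs": {
  "increments": "0 0 0 0.0107 0.0151 0.0076 0; 0 0 0 0.0215 0.0302 0.0151 0; 0 0 0 0.0322 0.0453 0.0227 0; 0 0 0 0.0429 0.0604 0.0303 0; 0 0 0 0.0536 0.0754 0.0378 0; 0 0 0 0.0644 0.0905 0.0454 0; 0 0 0 0.0751 0.1056 0.053 0; 0 0 0 0.0858 0.1207 0.0605 0"
}}

```text
time: 24.3
eef_pos: [0.33, -0.2823, 0.059]
ee_rot: [3.142, -0.599, 2.544]
wrist_force: [0.3, -0.9, 2.1]
opening: 0.0155
grip_force: 30.0
```

Run:
```python
from h import *
tipline(4);tipline(5)
w=cam("wrist");s=cam("side")
o=get_obs();P=o["eef_pos"]+Ro.from_euler('xyz',o["ee_rot"]).as_matrix()@[-.1,0,-.0185]
u,v=proj(s,P)[0];x0,y0=int(u)-30,int(v)-30;print("side tip",u,v,x0,y0)
a=cv2.resize(w["img"][300:384,200:316,::-1],None,fx=3.4,fy=3.4,interpolation=cv2.INTER_CUBIC);b=cv2.resize(s["img"][y0:y0+50,x0:x0+50,::-1],None,fx=8,fy=8,interpolation=cv2.INTER_CUBIC)
im=np.zeros((400,800,3),np.uint8);im[:a.shape[0],:a.shape[1]]=a;im[:,400:]=b;cv2.imwrite("pics/tip5.png",im)
```

```text
t 24.3 [ 0.33   -0.2823  0.059 ] [ 3.1416 -0.5989  2.5442] F [ 0.3 -0.9  2.1] op 0.0155 g 30.0
tip [ 0.4069 -0.3346  0.0179] seam 4 err mm [-0.3 -0.4  2.5] share [ 0.0058 -0.0019 -0.0081]
t 24.3 [ 0.33   -0.2823  0.059 ] [ 3.1416 -0.5989  2.5442] F [ 0.3 -0.9  2.1] op 0.0155 g 30.0
tip [ 0.4069 -0.3346  0.0179] seam 5 err mm [-5.  39.4  2.5] share [0.0925 0.1188 0.0511]
side tip 229.30461689654214 298.49275597628645 199 268
```

View pics/tip5.png

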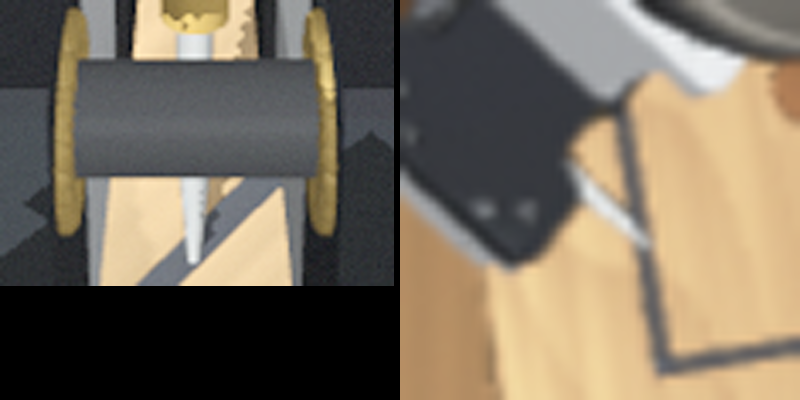

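Wrist crop: tip (193,260) in the seam band (155–212). Side crop: tip (647,243) on the seam (642). A 2 N force shows light contact. Keeping level to the far end.

>>> {"fn": "step_arm", "kwargs": {
  "increments": "0 0 0 0.011 0.015 0.007 0; 0 0 0 0.0217 0.03 0.0144 0; 0 0 0 0.0325 0.045 0.0218 0; 0 0 0 0.0434 0.06 0.0292 0; 0 0 0 0.0542 0.075 0.0366 0; 0 0 0 0.065 0.09 0.044 0; 0 0 0 0.0759 0.105 0.0514 0; 0 0 0 0.0867 0.12 0.0588 0"
}}

```text
time: 25.4
eef_pos: [0.3252, -0.2427, 0.0591]
ee_rot: [-3.142, -0.599, 2.544]
wrist_force: [0.3, -1.8, 0.3]
opening: 0.015
grip_force: 30.0
```

>>> {"fn": "step_arm", "kwargs": {
  "increments": "0 0 0 0.011 0.015 0.007 0; 0 0 0 0.0217 0.03 0.0144 0; 0 0 0 0.0325 0.045 0.0218 0; 0 0 0 0.0434 0.06 0.0292 0; 0 0 0 0.0542 0.075 0.0366 0; 0 0 0 0.065 0.09 0.044 0; 0 0 0 0.0759 0.105 0.0514 0; 0 0 0 0.0867 0.12 0.0588 0"
}}

```text
time: 26.4
eef_pos: [0.3204, -0.2032, 0.0592]
ee_rot: [3.142, -0.599, 2.544]
wrist_force: [0.4, -1.0, 1.2]
opening: 0.0155
grip_force: 30.0
```

Run:
```python
from h import *
tipline(6);print(get_obs()["qpos"])
```

```text
t 26.4 [ 0.3204 -0.2032  0.0592] [ 3.1415 -0.5989  2.5444] F [ 0.4 -1.   1.2] op 0.0155 g 30.0
tip [ 0.3973 -0.2555  0.0181] seam 6 err mm [-0.2 -0.   2.3] share [ 0.0058 -0.0005 -0.0074]
[-0.02943075  0.64248175  0.6689989   1.95600763 -0.35891292  1.31269987
  1.83905948]
```

>>> {"fn": "step_arm", "kwargs": {
  "increments": "0 0 0 0.01 0 -0.015 0; 0 0 0 0.05 0 -0.07 0; 0 0 0 0.1 0 -0.145 0; 0 0 0 0.15 0 -0.22 0; 0 0 0 0.2 0 -0.295 0; 0 0 0 0.25 0 -0.365 0; 0 0 0 0.29 0 -0.425 0; 0 0 0 0.32 0 -0.47 0"
}}

```text
time: 27.4
eef_pos: [0.3206, -0.2038, 0.2025]
ee_rot: [3.141, -0.598, 2.544]
wrist_force: [-0.3, -0.1, -0.6]
opening: 0.0152
grip_force: 30.0
```

Run:
```python
from h import *
state();planR((.42,.03,.19),orient(-.28,0))
```

```text
t 27.4 [ 0.3206 -0.2038  0.2025] [ 3.1412 -0.5982  2.5443] F [-0.3 -0.1 -0.6] op 0.0152 g 30.0
plan [ 0.0455 -0.2832 -0.147 ] [0.1347 0.9967 0.1529]
```

>>> {"fn": "step_arm", "kwargs": {
  "increments": "0.006 -0.035 -0.018 0.01 0.1 0.01 0; 0.011 -0.07 -0.036 0.03 0.22 0.03 0; 0.017 -0.106 -0.055 0.05 0.35 0.05 0; 0.022 -0.14 -0.073 0.065 0.48 0.07 0; 0.028 -0.177 -0.092 0.08 0.62 0.09 0; 0.034 -0.212 -0.11 0.1 0.75 0.11 0; 0.04 -0.248 -0.128 0.12 0.88 0.13 0; 0.0455 -0.283 -0.147 0.135 0.997 0.153 0"
}}

```text
time: 28.4
eef_pos: [0.4202, 0.0315, 0.1893]
ee_rot: [3.141, 0.002, 2.863]
wrist_force: [-0.4, -0.6, -0.6]
opening: 0.0157
grip_force: 30.0
```

Run:
```python
from h import *
state();planR((.3937,.2508,.17),orient(.041,0))
```

```text
t 28.4 [0.4202 0.0315 0.1893] [3.1409e+00 1.7000e-03 2.8634e+00] F [-0.4 -0.6 -0.6] op 0.0157 g 30.0
plan [ 0.0002  0.0009 -0.1524] [0.343  0.8142 0.077 ]
```

>>> {"fn": "step_arm", "kwargs": {
  "increments": "0 0 -0.019 0.043 0.1 0.01 0; 0 0 -0.038 0.086 0.2 0.02 0; 0 0 -0.057 0.129 0.3 0.03 0; 0 0 -0.076 0.172 0.41 0.04 0; 0 0 -0.095 0.215 0.51 0.05 0; 0 0 -0.114 0.258 0.61 0.06 0; 0 0 -0.133 0.3 0.71 0.07 0; 0 0.001 -0.152 0.343 0.814 0.077 0"
}}

```text
time: 29.4
eef_pos: [0.3933, 0.2513, 0.1694]
ee_rot: [3.141, -0.003, -3.1]
wrist_force: [-0.3, 0.3, -0.7]
opening: 0.0158
grip_force: 30.0
```

Run:
```python
from h import *
state();planR((.3937,.2508,-.0035),orient(.041,0))
```

```text
t 29.4 [0.3933 0.2513 0.1694] [ 3.141  -0.0034 -3.1005] F [-0.3  0.3 -0.7] op 0.0158 g 30.0
plan [ 0.0003 -0.0016  0.0001] [-0.0036 -0.0026  0.6916]
```

>>> {"fn": "step_arm", "kwargs": {
  "increments": "0 -0.001 0 -0.003 0 0.14 0; 0 -0.001 0 -0.003 0 0.28 0; 0 -0.001 0 -0.003 0 0.4 0; 0 -0.001 0 -0.003 0 0.5 0; 0 -0.001 0 -0.003 0 0.58 0; 0 -0.001 0 -0.003 0 0.64 0; 0 -0.001 0 -0.003 0 0.675 0; 0 -0.001 0 -0.003 0 0.69 0"
}}

```text
time: 30.4
eef_pos: [0.3939, 0.2499, -0.0032]
ee_rot: [3.141, -0.001, -3.103]
wrist_force: [0.1, 0.6, -0.7]
opening: 0.0154
grip_force: 30.0
```

>>> {"fn": "step_arm", "kwargs": {
  "increments": "0 0 0 0 0 0 0; 0 0 0 0 0 0 0.4; 0 0 0 0 0 0 0.5; 0 0 0 0 0 0 0.5; 0 0 0 0 0 -0.05 0.5; 0 0 0 0 0 -0.25 0.5; 0 0 0 0 0 -0.48 0.5; 0 0 0 0 0 -0.72 0.5"
}}

```text
time: 31.4
eef_pos: [0.3938, 0.249, 0.1797]
ee_rot: [3.141, -0.001, -3.103]
wrist_force: [0.4, 0.9, -0.9]
opening: 0.047
grip_force: 0.0
```

Run:
```python
from h import *
state();t=cam("top");s=cam("side")
a=t["img"][110:240,190:320];b=s["img"][185:245,225:355]
im=np.vstack([cv2.resize(a,None,fx=3.2,fy=3.2,interpolation=cv2.INTER_CUBIC),cv2.resize(b,None,fx=3.2,fy=3.2,interpolation=cv2.INTER_CUBIC)])
c=cv2.resize(s["img"][80:180,190:310],None,fx=3.0,fy=3.0,interpolation=cv2.INTER_CUBIC)
o=np.zeros((600,416+360,3),np.uint8);im=im[:600];o[:im.shape[0],:416]=im;o[:300,416:]=c
cv2.imwrite("pics/ch.png",o[:,:,::-1])
```

```text
t 31.4 [0.3938 0.249  0.1797] [ 3.1409e+00 -7.0000e-04 -3.1034e+00] F [ 0.4  0.9 -0.9] op 0.047 g 0.0
```

View pics/ch.png

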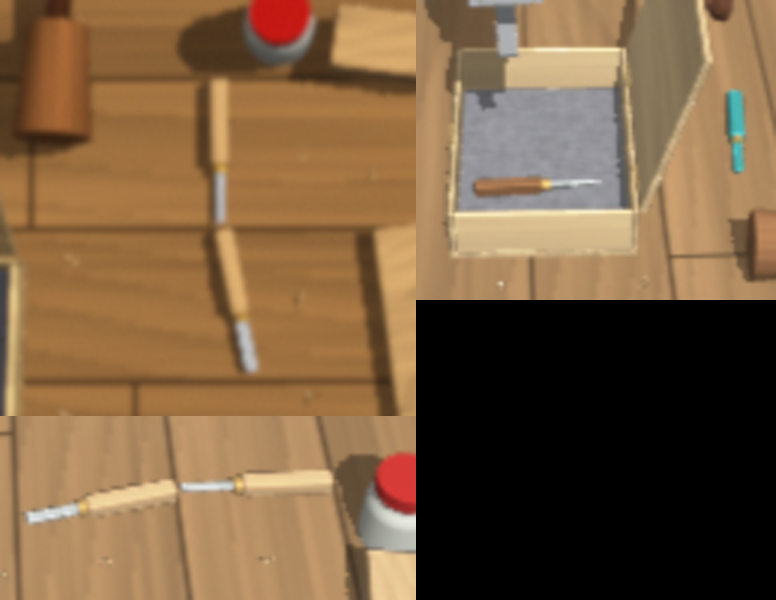

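Chisel A: top crop butt (219,80), tip (220,222). Chisel B: butt (226,228), tip (252,370). Side strip: A (332,480)→(181,487), B (178,490)→(28,518). The scriber lies at rest in the case (right) and the lid is still open.

Run:
```python
from h import *
t=cam("top");s=cam("side")
T=lambda u,v:np.array([190+u/3.2,110+v/3.2]);Q=lambda u,v:np.array([225+u/3.2,185+(v-416)/3.2])
ch={"A":[(219,80),(220,163),(220,222),(332,481),(238,485),(181,487)],"B":[(226,229),(240,318),(252,370),(177,490),(85,506),(28,517)]}
for n,p in ch.items():
    print(n,"tri",[tri((t,T(*p[i])),(s,Q(*p[i+3]))).round(4).tolist() for i in range(3)])
    l=[(-.07,0,.016),(.015,0,.012),(.07,0,.010),(-.07,0,.010),(.015,0,.010),(.07,0,.010)]
    o=[(t,T(*p[i]),l[i]) for i in range(3)]+[(s,Q(*p[i]),l[i]) for i in range(3,6)]
    x,e=fit(o,x0=(.5,-.05,3.14));d=np.array([np.cos(x[2]),np.sin(x[2])])
    g=x[:2]-.0275*d;print(n,x.round(4),e.round(2),"handle mid",g.round(4))
state()
```

```text
A tri [[0.706, -0.0401, 0.0082], [0.6214, -0.0407, 0.0083], [0.5662, -0.0407, 0.0081]]
A [ 0.6357 -0.0411  3.1461] 1.01 handle mid [ 0.6632 -0.041 ]
B tri [[0.5604, -0.0465, 0.0109], [0.475, -0.0597, 0.0087], [0.424, -0.0709, 0.0099]]
B [ 0.4916 -0.0582  3.3191] 1.61 handle mid [ 0.5187 -0.0533]
t 31.6 [0.3945 0.2499 0.1788] [ 3.1385e+00  1.1000e-03 -3.1031e+00] F [-0.4  0.3 -1. ] op 0.0469 g 0.0
```

Run:
```python
from h import *
planR((.47,.03,.16),orient(.12,0))
```

```text
plan [ 0.0015  0.0006 -0.0389] [-0.268  -0.8909  0.0726]
```

>>> {"fn": "step_arm", "kwargs": {
  "increments": "0 0 -0.004 -0.01 -0.1 0 0.5; 0 0 -0.008 -0.03 -0.22 0.01 0.5; 0 0 -0.014 -0.06 -0.34 0.02 0.5; 0 0 -0.018 -0.1 -0.46 0.03 0.5; 0 0 -0.023 -0.14 -0.58 0.04 0.5; 0 0 -0.028 -0.18 -0.7 0.05 0.5; 0 0 -0.034 -0.22 -0.8 0.06 0.5; 0.001 0 -0.039 -0.268 -0.891 0.073 0.5"
}}

```text
time: 32.6
eef_pos: [0.469, 0.0282, 0.1577]
ee_rot: [-3.14, -0.003, -3.022]
wrist_force: [0.3, 0.7, -0.7]
opening: 0.0471
grip_force: 0.0
```

Run:
```python
from h import *
state();planR((.5187,-.0533,-.012),orient(.1775,0))
```

```text
t 32.6 [0.469  0.0282 0.1577] [-3.1397e+00 -2.9000e-03 -3.0216e+00] F [ 0.3  0.7 -0.7] op 0.0471 g 0.0
plan [-0.0009 -0.0014 -0.0274] [-0.1605 -0.3463  0.679 ]
```

>>> {"fn": "step_arm", "kwargs": {
  "increments": "0 0 -0.009 -0.05 -0.11 0.02 0.5; 0 0 -0.018 -0.1 -0.23 0.06 0.5; -0.001 -0.001 -0.027 -0.16 -0.346 0.15 0.5; -0.001 -0.001 -0.027 -0.16 -0.346 0.3 0.5; -0.001 -0.001 -0.027 -0.16 -0.346 0.45 0.5; -0.001 -0.001 -0.027 -0.16 -0.346 0.57 0.5; -0.001 -0.001 -0.027 -0.16 -0.346 0.65 0.5; -0.001 -0.001 -0.027 -0.16 -0.346 0.678 0.5"
}}

```text
time: 33.6
eef_pos: [0.5178, -0.0521, -0.0126]
ee_rot: [3.141, -0.003, -2.965]
wrist_force: [0.5, -0.6, -0.1]
opening: 0.0473
grip_force: 0.0
```

>>> {"fn": "step_arm", "kwargs": {
  "increments": "0 0 0 0 0 0 0.5; 0 0 0 0 0 0 0; 0 0 0 0 0 0 0; 0 0 0 0 0 0 0; 0 0 0 0 0 0 0; 0 0 0 0 0 0 0; 0 0 0 0 0 0 0; 0 0 0 0 0 0 0"
}}

```text
time: 34.6
eef_pos: [0.5198, -0.0516, -0.0104]
ee_rot: [3.141, 0.002, -2.965]
wrist_force: [-1.3, 1.2, 6.7]
opening: 0.0178
grip_force: 30.0
```

Run:
```python
from h import *
state();planR((.46,.2,.17),orient(.0,0))
```

```text
t 34.6 [ 0.5198 -0.0516 -0.0104] [ 3.1406e+00  1.6000e-03 -2.9648e+00] F [-1.3  1.2  6.7] op 0.0178 g 30.0
plan [0.0005 0.0007 0.0844] [ 0.0572  1.0335 -0.7209]
```

>>> {"fn": "step_arm", "kwargs": {
  "increments": "0 0 0 0 0 -0.15 0; 0 0 0 0 0 -0.35 0; 0 0 0.01 0.01 0.08 -0.55 0; 0 0 0.03 0.02 0.25 -0.7 0; 0 0 0.045 0.03 0.43 -0.72 0; 0 0 0.06 0.04 0.62 -0.72 0; 0 0 0.075 0.05 0.81 -0.72 0; 0 0.001 0.084 0.057 0.98 -0.72 0"
}}

```text
time: 35.6
eef_pos: [0.4615, 0.1884, 0.1696]
ee_rot: [3.14, -0.001, -3.141]
wrist_force: [0.0, 0.4, -0.4]
opening: 0.0174
grip_force: 30.0
```

Run:
```python
from h import *
state();planR((.46,.385,.17),orient(-.02,0));planR((.46,.385,-.005),orient(-.02,0))
```

```text
t 35.6 [0.4615 0.1884 0.1696] [ 3.1404e+00 -1.0000e-03 -3.1411e+00] F [ 0.   0.4 -0.4] op 0.0174 g 30.0
plan [ 0.0006 -0.0005  0.0098] [ 0.0057  0.7865 -0.0008]
plan [ 0.0006 -0.0005  0.0098] [0.005  0.7856 0.6992]
```

>>> {"fn": "step_arm", "kwargs": {
  "increments": "0 0 0.002 0 0.12 0 0; 0 0 0.004 0 0.27 0 0; 0 0 0.006 0 0.42 0 0; 0 0 0.008 0 0.57 0 0; 0 0 0.01 0.005 0.7 0.05 0; 0 0 0.01 0.005 0.77 0.12 0; 0 0 0.01 0.005 0.786 0.2 0; 0 0 0.01 0.005 0.786 0.3 0"
}}

```text
time: 36.6
eef_pos: [0.461, 0.3822, 0.0931]
ee_rot: [3.141, -0.001, 3.121]
wrist_force: [0.6, 0.1, -0.6]
opening: 0.0176
grip_force: 30.0
```

>>> {"fn": "step_arm", "kwargs": {
  "increments": "0 0 0 0 0 0.1 0; 0 0 0 0 0 0.19 0; 0 0 0 0 0 0.27 0; 0 0 0 0 0 0.33 0; 0 0 0 0 0 0.37 0; 0 0 0 0 0 0.391 0; 0 0 0 0 0 0.398 0; 0 0 0 0 0 0.398 0"
}}

```text
time: 37.6
eef_pos: [0.4609, 0.3836, -0.0044]
ee_rot: [3.14, -0.001, 3.121]
wrist_force: [-0.6, -0.3, 0.4]
opening: 0.0176
grip_force: 30.0
```

>>> {"fn": "step_arm", "kwargs": {
  "increments": "0 0 0 0 0 0 0; 0 0 0 0 0 0 0.4; 0 0 0 0 0 0 0.4; 0 0 0 0 0 0 0.4; 0 0 0 0 0 -0.05 0.4; 0 0 0 0 0 -0.25 0.4; 0 0 0 0 0 -0.48 0.4; 0 0 0 0 0 -0.7 0.4"
}}

```text
time: 38.6
eef_pos: [0.4609, 0.383, 0.1728]
ee_rot: [3.14, -0.001, 3.121]
wrist_force: [-1.0, 0.0, 0.0]
opening: 0.0375
grip_force: 0.0
```

Run:
```python
from h import *
state();planR((.56,.15,.19),orient(0,0))
# check chisel A unmoved in top view (compare with first look by its bright handle)
t=cam("top");im=cv2.cvtColor(t["img"],cv2.COLOR_RGB2HSV)
import json
cv2.imwrite("pics/now_top.png",t["img"][:,:,::-1])
ref=cv2.resize(cv2.imread("pics/top0.png"),(512,384),interpolation=cv2.INTER_AREA)
d=cv2.absdiff(ref,t["img"][:,:,::-1].copy()).max(2)
print("diff near A",(d[125:182,240:275]>40).sum(),"near B",(d[182:230,240:285]>40).sum())
```

```text
t 38.6 [0.4609 0.383  0.1728] [ 3.1404e+00 -7.0000e-04  3.1212e+00] F [-1.  0.  0.] op 0.0375 g 0.0
plan [ 0.0006 -0.0003 -0.0097] [-0.4155 -0.9236 -0.0702]
diff near A 2 near B 317
```

>>> {"fn": "step_arm", "kwargs": {
  "increments": "0 0 0 0 -0.12 0 0.5; 0 0 0 0 -0.27 0 0.5; 0 0 0 0 -0.42 0 0.5; 0 0 0 0 -0.57 0 0.5; 0 0 -0.004 0 -0.7 0 0.5; 0 0 -0.007 0 -0.82 0 0.5; 0 0 -0.01 0 -0.92 0 0.5; 0 0 -0.01 0 -0.99 0 0.5"
}}

```text
time: 39.65
eef_pos: [0.4559, 0.1347, 0.1705]
ee_rot: [3.14, -0.001, 3.142]
wrist_force: [0.7, -0.8, 0.3]
opening: 0.0473
grip_force: 0.0
```

Run:
```python
from h import *
state();planR((.6632,-.041,.1),orient(.0045,0))
```

```text
t 39.65 [0.4559 0.1347 0.1705] [ 3.1401e+00 -7.0000e-04  3.1415e+00] F [ 0.7 -0.8  0.3] op 0.0473 g 0.0
plan [ 0.0007 -0.0003 -0.0022] [-0.8295 -0.7032  0.2803]
```

>>> {"fn": "step_arm", "kwargs": {
  "increments": "0 0 0 -0.03 -0.2 0 0.5; 0 0 0 -0.08 -0.4 0 0.5; 0 0 0 -0.22 -0.56 0 0.5; 0 0 0 -0.4 -0.66 0 0.5; 0 0 -0.002 -0.58 -0.703 0 0.5; 0 0 -0.002 -0.73 -0.703 0.05 0.5; 0 0 -0.002 -0.82 -0.703 0.12 0.5; 0 0 -0.002 -0.83 -0.703 0.2 0.5"
}}

```text
time: 40.65
eef_pos: [0.6643, -0.0397, 0.1185]
ee_rot: [3.141, -0.001, -3.136]
wrist_force: [-0.1, 0.4, -0.2]
opening: 0.0468
grip_force: 0.0
```

Run:
```python
from h import *
state();planR((.6632,-.041,-.012),orient(.0045,0))
```

```text
t 40.65 [ 0.6643 -0.0397  0.1185] [ 3.1414e+00 -1.1000e-03 -3.1362e+00] F [-0.1  0.4 -0.2] op 0.0468 g 0.0
plan [ 0.0001 -0.0005  0.0004] [ 0.004  -0.0054  0.5219]
```

>>> {"fn": "step_arm", "kwargs": {
  "increments": "0 0 0 0.004 -0.005 0.12 0.5; 0 0 0 0.004 -0.005 0.24 0.5; 0 0 0 0.004 -0.005 0.35 0.5; 0 0 0 0.004 -0.005 0.43 0.5; 0 0 0 0.004 -0.005 0.48 0.5; 0 0 0 0.004 -0.005 0.51 0.5; 0 0 0 0.004 -0.005 0.521 0.5; 0 0 0 0.004 -0.005 0.521 0"
}}

```text
time: 41.65
eef_pos: [0.6626, -0.0409, -0.0104]
ee_rot: [3.141, -0.001, -3.137]
wrist_force: [-0.6, -0.1, -0.0]
opening: 0.0402
grip_force: 0.0
```

>>> {"fn": "step_arm", "kwargs": {
  "increments": "0 0 0 0 0 0 0; 0 0 0 0 0 0 0; 0 0 0 0 0 0 0; 0 0 0 0 0 0 0; 0 0 0 0 0 0 0; 0 0 0 0 0 -0.15 0; 0 0 0 0 0 -0.35 0; 0 0 0 0 0 -0.6 0"
}}

```text
time: 42.65
eef_pos: [0.6616, -0.041, 0.1398]
ee_rot: [3.141, -0.003, -3.137]
wrist_force: [1.2, 0.6, -0.4]
opening: 0.0173
grip_force: 30.0
```

Run:
```python
from h import *
state();planR((.46,.13,.17),orient(.0,0))
```

```text
t 42.65 [ 0.6616 -0.041   0.1398] [ 3.1413 -0.0033 -3.1367] F [ 1.2  0.6 -0.4] op 0.0173 g 30.0
plan [ 0.0002 -0.0016  0.0023] [ 0.8033  0.688  -0.1179]
```

Lifted (17 mm). Moving x first, then y, keeping clear of the lid.

>>> {"fn": "step_arm", "kwargs": {
  "increments": "0 0 0 0.12 0 -0.05 0; 0 0 0 0.27 0 -0.1 0; 0 0 0 0.43 0.02 -0.118 0; 0 0 0 0.58 0.07 -0.118 0; 0 0 0.002 0.7 0.18 -0.118 0; 0 -0.001 0.002 0.78 0.34 -0.118 0; 0 -0.001 0.002 0.803 0.52 -0.118 0; 0 -0.001 0.002 0.803 0.688 -0.118 0"
}}

```text
time: 43.65
eef_pos: [0.4602, 0.1315, 0.1694]
ee_rot: [3.14, 0.001, -3.14]
wrist_force: [1.3, 0.7, 0.0]
opening: 0.0177
grip_force: 30.0
```

Run:
```python
from h import *
state();planR((.46,.32,-.0045),orient(-.02,0))
```

```text
t 43.65 [0.4602 0.1315 0.1694] [ 3.1398e+00  1.2000e-03 -3.1404e+00] F [1.3 0.7 0. ] op 0.0177 g 30.0
plan [0.0008 0.0006 0.0101] [0.0008 0.7529 0.6967]
```

>>> {"fn": "step_arm", "kwargs": {
  "increments": "0 0 0.002 0 0.12 0 0; 0 0 0.004 0 0.27 0 0; 0 0 0.006 0 0.42 0 0; 0 0 0.008 0 0.56 0 0; 0 0 0.01 0 0.68 0.05 0; 0 0 0.01 0 0.74 0.12 0; 0 0 0.01 0 0.753 0.2 0; 0 0 0.01 0 0.753 0.3 0"
}}

```text
time: 44.65
eef_pos: [0.4608, 0.3177, 0.093]
ee_rot: [3.141, 0.001, 3.121]
wrist_force: [1.0, 0.3, -0.3]
opening: 0.0178
grip_force: 30.0
```

>>> {"fn": "step_arm", "kwargs": {
  "increments": "0 0 0 0 0 0.1 0; 0 0 0 0 0 0.19 0; 0 0 0 0 0 0.27 0; 0 0 0 0 0 0.33 0; 0 0 0 0 0 0.37 0; 0 0 0 0 0 0.39 0; 0 0 0 0 0 0.396 0; 0 0 0 0 0 0.396 0"
}}

```text
time: 45.65
eef_pos: [0.4612, 0.3185, -0.0043]
ee_rot: [3.14, 0.001, 3.121]
wrist_force: [-0.6, 0.9, -0.6]
opening: 0.0177
grip_force: 30.0
```

>>> {"fn": "step_arm", "kwargs": {
  "increments": "0 0 0 0 0 0 0; 0 0 0 0 0 0 0.38; 0 0 0 0 0 0 0.38; 0 0 0 0 0 0 0.38; 0 0 0 0 0 -0.05 0.38; 0 0 0 0 0 -0.3 0.38; 0 0 0 0 0 -0.6 0.38; 0 0 0 0 0 -0.85 0.38"
}}

```text
time: 46.65
eef_pos: [0.4606, 0.3177, 0.1981]
ee_rot: [3.141, 0.001, 3.121]
wrist_force: [0.0, 1.0, 1.2]
opening: 0.0358
grip_force: 0.0
```

Run:
```python
from h import *
state();s=cam("side");t=cam("top")
# last view: case + bench from side, case from top
a=cv2.resize(s["img"][70:360,120:420],(500,483),interpolation=cv2.INTER_CUBIC);b=cv2.resize(t["img"][170:270,85:205],(300,250),interpolation=cv2.INTER_CUBIC)
im=np.zeros((483,800,3),np.uint8);im[:,:500]=a;im[:250,500:]=b;cv2.imwrite("pics/placed.png",im[:,:,::-1])
```

```text
t 46.65 [0.4606 0.3177 0.1981] [3.1405e+00 1.3000e-03 3.1210e+00] F [0.  1.  1.2] op 0.0358 g 0.0
```

View pics/placed.png

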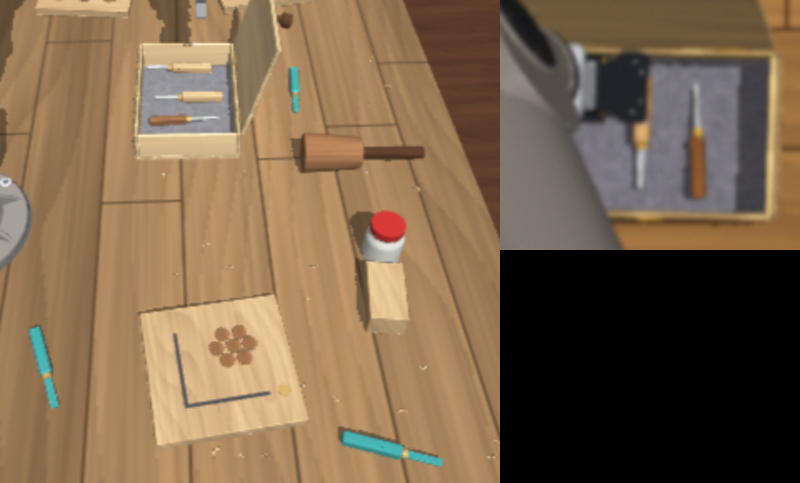

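All three tools lie in the case (side (182,67), (190,97), (183,120)) and no chisel is left on the bench. The jar, offcut and mallet are in place. The lid is open with its knob at (285,20). Next, regrasp the knob from above.

>>> {"fn": "step_arm", "kwargs": {
  "increments": "0 0 0 0 -0.03 -0.12 0.65; 0 0 0 0 -0.06 -0.24 0.65; 0 0 0 -0.02 -0.1 -0.348 0.65; 0 0 0 -0.14 -0.104 -0.348 0.65; 0 0 0 -0.3 -0.104 -0.348 0.65; 0 0 0 -0.46 -0.104 -0.348 0.65; 0 0 0 -0.59 -0.104 -0.348 0.65; 0 0 0 -0.63 -0.104 -0.348 0.65"
}}

```text
time: 47.75
eef_pos: [0.6188, 0.288, 0.2822]
ee_rot: [-3.141, 0.001, 3.12]
wrist_force: [-0.7, -0.6, -0.4]
opening: 0.0607
grip_force: 0.0
```

Run:
```python
from h import *
state();s=cam("side");H=np.array([.5303,.2911])
for th in(1.8,1.85,1.9):
    x=-.17*np.cos(th)+.043*np.sin(th);z=.17*np.sin(th)+.043*np.cos(th)
    K=np.r_[H+x*np.array([1,-.02]),.062+z];print(th,K.round(4),proj(s,K)[0])
# knob blob in side image
g=s["img"].astype(int);m=((g.sum(2)<220)&(g[:,:,0]-g[:,:,2]>15)).astype(np.uint8);m[:, :275]=0;m[:,305:]=0;m[:70]=0;m[100:]=0
n,l,st,ce=cv2.connectedComponentsWithStats(m);print(st[1:],ce[1:])
planR((.618,.2905,.1785),orient(-.02,0))
```

```text
t 47.75 [0.6188 0.288  0.2822] [-3.1411e+00  9.0000e-04  3.1199e+00] F [-0.7 -0.6 -0.4] op 0.0607 g 0.0
1.8 [0.6108 0.2895 0.2178] [288.9620242   81.22668429]
1.85 [0.6185 0.2893 0.2136] [291.32489614  82.37407518]
1.9 [0.626  0.2892 0.209 ] [293.59442253  83.62031407]
[[287  79   7   8  31]] [[290.16129032  83.12903226]]
plan [-0.0002  0.0004 -0.0007] [0.004  0.0096 0.4144]
```

>>> {"fn": "step_arm", "kwargs": {
  "increments": "0 0 0 0 0.005 0.08 0.65; 0 0 0 0 0.005 0.17 0.65; 0 0 0 0 0.005 0.26 0.65; 0 0 0 0 0.005 0.34 0.65; 0 0 0 0 0.005 0.39 0.65; 0 0 0 0 0.005 0.41 0.65; 0 0 0 0 0.005 0.41 0; 0 0 0 0 0.005 0.41 0"
}}

```text
time: 48.8
eef_pos: [0.618, 0.2904, 0.1805]
ee_rot: [3.14, 0.002, 3.121]
wrist_force: [0.5, 0.6, 0.7]
opening: 0.0445
grip_force: 0.0
```

>>> {"fn": "step_arm", "kwargs": {
  "increments": "0 0 0 0 0 0 0; 0 0 0 0 0 0 0; 0 0 0 0 0 0 0; 0 0 0 0 0 0 0; 0 0 0 0 0 0 0; 0 0 0 0 0 0 0; 0 0 0 0 0 0 0; 0 0 0 0 0 0 0"
}}

```text
time: 49.8
eef_pos: [0.6178, 0.2923, 0.1804]
ee_rot: [3.138, 0.002, 3.123]
wrist_force: [-0.1, 7.2, 1.4]
opening: 0.0267
grip_force: 30.0
```

Run:
```python
from h import *
o=state()
r=lambda th:np.array([-.17*np.cos(th)+.043*np.sin(th),.17*np.sin(th)+.043*np.cos(th)])
for T0,ths in((1.85,np.arange(1.75,.94,-.1)),(1.0,np.arange(.9,-.05,-.1))):
  for th in ths:
    d=(r(th)-r(T0))/.25; print(T0,round(th,2),"x",round(-d[0],3),"z",round(-d[1],3))
```

```text
t 49.8 [0.6178 0.2923 0.1804] [3.1384e+00 1.9000e-03 3.1228e+00] F [-0.1  7.2  1.4] op 0.0267 g 30.0
1.85 1.75 x 0.062 z -0.032
1.85 1.65 x 0.127 z -0.058
1.85 1.55 x 0.195 z -0.077
1.85 1.45 x 0.264 z -0.09
1.85 1.35 x 0.334 z -0.095
1.85 1.25 x 0.404 z -0.093
1.85 1.15 x 0.474 z -0.085
1.85 1.05 x 0.542 z -0.069
1.85 0.95 x 0.608 z -0.047
1.0 0.9 x 0.065 z 0.026
1.0 0.8 x 0.128 z 0.057
1.0 0.7 x 0.187 z 0.096
1.0 0.6 x 0.241 z 0.139
1.0 0.5 x 0.292 z 0.188
1.0 0.4 x 0.337 z 0.242
1.0 0.3 x 0.376 z 0.3
1.0 0.2 x 0.41 z 0.361
1.0 0.1 x 0.437 z 0.426
1.0 0.0 x 0.457 z 0.493
```

>>> {"fn": "step_arm", "kwargs": {
  "increments": "0 0 0 0.062 0 -0.032 0; 0 0 0 0.127 0 -0.058 0; 0 0 0 0.195 0 -0.077 0; 0 0 0 0.264 0 -0.09 0; 0 0 0 0.334 0 -0.095 0; 0 0 0 0.404 0 -0.093 0; 0 0 0 0.474 0 -0.085 0; 0 0 0 0.542 0 -0.069 0"
}}

```text
time: 50.8
eef_pos: [0.482, 0.2953, 0.1977]
ee_rot: [3.137, 0.003, 3.123]
wrist_force: [3.0, 11.4, -5.7]
opening: 0.0267
grip_force: 30.0
```

>>> {"fn": "step_arm", "kwargs": {
  "increments": "0 0 0 0.098 0 0.036 0; 0 0 0 0.161 0 0.067 0; 0 0 0 0.22 0 0.106 0; 0 0 0 0.274 0 0.149 0; 0 0 0 0.325 0 0.198 0; 0 0 0 0.37 0 0.252 0; 0 0 0 0.409 0 0.31 0; 0 0 0 0.443 0 0.371 0"
}}

```text
time: 51.8
eef_pos: [0.3717, 0.2979, 0.1047]
ee_rot: [3.137, 0.003, 3.123]
wrist_force: [1.6, 12.8, -1.0]
opening: 0.0269
grip_force: 30.0
```

>>> {"fn": "step_arm", "kwargs": {
  "increments": "0 0 0 0.014 0 0.032 0; 0 0 0 0.027 0 0.065 0; 0 0 0 0.036 0 0.09 0; 0 0 0 0.042 0 0.11 0; 0 0 0 0.046 0 0.125 0; 0 0 0 0.047 0 0.13 0; 0 0 0 0.047 0 0.13 0; 0 0 0 0.047 0 0.13 0"
}}

```text
time: 52.8
eef_pos: [0.3601, 0.2981, 0.0724]
ee_rot: [3.137, 0.002, 3.123]
wrist_force: [-2.8, 11.2, -0.3]
opening: 0.0266
grip_force: 30.0
```

>>> {"fn": "step_arm", "kwargs": {
  "increments": "0 0 0 0 0 0.006 0; 0 0 0 0 0 0.006 0.5; 0 0 0 0 0 0.006 0.6; 0 0 0 0 0 0.006 0.65; 0 0 0 0 0 0 0.65; 0 0 0 0 0 -0.06 0.65; 0 0 0 0 0 -0.2 0.65; 0 0 0 0 0 -0.4 0.65"
}}

```text
time: 53.8
eef_pos: [0.3595, 0.2947, 0.173]
ee_rot: [-3.141, 0.0, 3.121]
wrist_force: [0.1, 0.3, 1.7]
opening: 0.0613
grip_force: 0.0
```

>>> {"fn": "step_arm", "kwargs": {
  "increments": "0 0 0 0 0 -0.1 0.65; 0 0 0 0 0 -0.2 0.65; 0 0 0 0 0 -0.3 0.65; 0 0 0 0 0 -0.3 0.65; 0 0 0 0 0 -0.3 0.65; 0 0 0 0 0 -0.3 0.65; 0 0 0 0 0 -0.3 0.65; 0 0 0 0 0 -0.3 0.65"
}}

```text
time: 54.8
eef_pos: [0.3596, 0.2953, 0.2463]
ee_rot: [3.141, 0.001, 3.121]
wrist_force: [0.3, 0.7, -0.0]
opening: 0.0612
grip_force: 0.0
```

Run:
```python
from h import *
state();s=cam("side")
ref=cv2.resize(cv2.imread("pics/side0.png"),(512,384),interpolation=cv2.INTER_AREA)
d=cv2.absdiff(ref,s["img"][:,:,::-1].copy()).max(2)>45
print("case diff",d[92:168,198:266].sum(),"jar/offcut",d[190:275,330:370].sum(),"mallet",d[145:178,295:380].sum())
g=s["img"].astype(int).sum(2);ys,xs=np.where((g[100:125,203:218]<200));print("knob now",xs.mean()+203,ys.mean()+100)
g=ref.astype(int).sum(2);ys,xs=np.where((g[100:125,203:218]<200));print("knob at start",xs.mean()+203,ys.mean()+100)
```

```text
t 54.8 [0.3596 0.2953 0.2463] [3.1414e+00 7.0000e-04 3.1214e+00] F [ 0.3  0.7 -0. ] op 0.0612 g 0.0
case diff 51 jar/offcut 0 mallet 0
knob now 210.0 114.43333333333334
knob at start 209.89655172413794 114.51724137931035
```

The lid is shut (the knob is back at its starting pixel), the jar, offcut and mallet are unmoved, and the arm is clear.

```bash
python3 -c "
from rig import *
print(hand_in())"
```

```text
the job is handed in; nothing more can be done
None
```

I handed the job in at about 55 s: the seam is scribed, the scriber and both chisels are in the shut case, and the jar, offcut and mallet are unmoved. Hand-in returned no verdict, and contact force (about 1–2 N) showed only past the corner, so on the first leg the point was placed by camera estimate.

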